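Queue specimen mounts through a gate

TASK

Queue the three coloured specimen mounts for hardness testing: with the fingertips, slide first the red one, then the green one, then the cream one along the table and through the narrow orange gate, until each is wholly in the lane behind it; one at a time, the next staying outside the gate's mouth until the one before is in. Push gently, the mounts standing flat, without gripping or lifting any of them, and leave the navy mount, the round tin and the round level where they are.

Things in the scene. Friction and masses are not known exactly. Their poses are not given: they have to be found in the camera images.
- lane: Low single-file lane fixed to the table, open above, its floor the table top; rails 6 mm high. Origin on the table at the middle of the gate's inner end; x points through the gate into the lane, y left across it, z up. Behind the gate two aluminium rails leave 42 mm clear (62 mm over the rails). It holds the three mounts in a row with 30 mm to spare; a mount pushed in pushes those before it on.
- gate_mouth (a point): Middle of the mouth of the orange gate, on the table, 36 mm before the lane's origin (axes as the lane). The mouth is 66 mm wide (85 mm outside); its 6 mm high cheeks narrow over 30 mm to a straight gate 38 mm wide and 6 mm long, which ends at the lane's origin.
- lane_stop (a point): Middle of the face of the stop that closes the lane's far end, on the table, 124 mm behind the lane's origin; the stop is 6 mm high and 14 mm thick.
- red_mount: Red cylindrical moulded specimen mount standing flat, 32 mm diameter, 18 mm high, about 35 g; slides on the table. Origin at the centre of its underside, z up.
- green_mount: Green cylindrical specimen mount standing flat, 30 mm diameter, 16 mm high, about 35 g. Origin at the centre of its underside, z up.
- cream_mount: Cream-white cylindrical specimen mount standing flat, 30 mm diameter, 22 mm high, about 35 g. Origin at the centre of its underside, z up.
- navy_mount: Bystander: dark navy cylindrical specimen mount, 38 mm diameter, 20 mm high, between the robot and the lane. Origin at the centre of its underside.
- paste: Bystander: round white tin with a yellow top, 59 mm diameter, 22 mm high. Origin at the centre of its underside.
- level: Bystander: round bull's-eye level, pale body and green top, 48 mm diameter, 15 mm high, beside the left rail of the lane. Origin at the centre of its underside.

How it is judged:
By the outcome, as a careful person would: the job done as asked, in the order asked, and still so for the second after the job is handed in, with the robot touching nothing.
It also fails if it takes over 72 s, if anything falls off the work surface, if the arm or the gripper's body presses on something with over 40 N, if the wrist force passes 120 N, or if a joint passes its speed limit or range.

ROBOT

A 7-joint arm with a two-finger parallel gripper is mounted at the origin on a cart in front of the work surface, level with it; the furniture and walls round the work are solid. World frame = base frame: x ahead of the robot, y to its left, z up, the work surface at z = 0. Lengths are in m, angles in rad, forces in N, time in s.
With the tool pointing down it reaches from about 0.425 to 0.95 m from the base axis. Payload 16.7 kg.
Tool frame: the origin (TCP) lies at the centre of the arm's flange, where the gripper is bolted on; the fingertips stand 199 mm ahead of it and the grasp point (between the pads) lies 180 mm ahead of it; z points along the fingers, y is the line along which they close (so a half turn about z gives the same grasp; the last joint's range is limited). The gripper opens to 94 mm and grips with 3 to 60 N. Pads are 16 mm wide; open, the fingers measure 119 mm over their backs; the gripper's body (75 mm by 177 mm) begins 78 mm behind the grasp point.
Start: joints at [-1.292, 0.426, 0.074, 1.606, -0.034, 1.111, -0.067], TCP at [0.28, 0.614, 0.405] pointing down, gripper open.
Joint ranges: [-2.85, 2.85], [-0.5, 2.14], [-1.23, 1.37], [0.21, 2.46], [-1.02, 4.16], [0.16, 2.05], [-2.73, 2.73]. Speed limits (rad/s): [1.89, 1.89, 2.39, 2.39, 3.01, 3.01, 3.01].

INTERFACE

Orientations are given as a unit quaternion [w, x, y, z].
In Python, from cell import observe, camera, camera_model, job_done gives the robot as it stands. The module is installed in compiled form; this text tells all that it offers.
- The arm moves only by the tool servo_tool, never from a script. Its argument "plan" is a list of rows, each an object of numbers: "ax", "ay", "az": the turn, a rotation vector about the tool's x, y, z in rad; "x", "y", "z": the shift along the tool's x, y, z in m; "jaw": the closure in counts, from 0 (fully open) to 255 (shut). In form: [{"ax": .., "ay": .., "az": .., "x": .., "y": .., "z": .., "jaw": ..}, ...]. A call has 1 to 5 rows; each row shifts and turns the commanded pose from where the row before left it, along the tool's axes as they then stand; what a row does not reach is not made up. A row lasts 1/12 s, in which the tool goes at most 41.7 mm and 7.16 degrees, less where a joint would pass 70% of its speed; a pose out of reach is approached as far as the arm can. A call is refused whole if a number of a shift passes 0.0417 or a number of a turn 0.125, either way. A call with a gripper value outside its range is refused whole. The fingers move at their own pace and stop on an object; "newtons" is the grip in N (left out, the last holds). Time passes only in rows, so rows that do not move let the fingers close. It gives the time, the measured TCP pose, the force, the opening and the grip force at its end, in the units of the state.
- observe(): the state, without advancing time (a new reading comes with each control period).
- camera(name): name is "side" or "top" or "wrist"; returns the picture (400x640x3 uint8, red, green, blue); there is no depth.
- camera_model(name): a dict with "vertical_fov" (degrees; the focal length in pixels is half the picture's height over the tangent of half this angle, whatever the lens; pixels are square), "cx", "cy" (the principal point, pixels), "D" ([k1, k2, p1, p2, k3] as OpenCV has them; the pictures are not rectified), "rvec" (rotation vector, rad) and "tvec" (3), from world to camera coordinates, as OpenCV has them. Camera axes: x right, y down, z forward; pixel columns grow to the right and rows downward; lengths in m; the calibration is good to about 2 mm. A picture is of the moment at which its call begins: read the wrist's pose just before it. camera_model takes no time and is no camera call; for the wrist camera it gives the pose at the moment of the call.
- job_done(): hands the job in; it is judged then, once.
The state is a dict: "t": time; "joint_pos": joint angles; "dq": joint speeds; "effort": joint torques, N m; "eef_pos": TCP position; "eef_rot": TCP orientation; "force": force on the tool from outside, world axes, zero at the start; "moment": the same for the moment, N m; "finger_gap": opening from 0.0 (shut) to 1.0 (fully open); "finger_force": force on a finger pad.
Only numpy, scipy, OpenCV 4.12 (cv2) and the standard library are available. Lean on these libraries where they do the work, as an engineer would, in place of code of your own. Each camera call takes 0.05 s, during which the arm holds its last target. There are 200 camera calls.

## Working session

There is one attempt and no reset: what is moved stays moved. The work goes in short steps, Python scripts to look and compute and a tool call to move; the robot and the scene stay as the last step left them, time stands still between calls to the robot, and variables do not carry over. Pictures are saved under pics/ and viewed, at most 10 in all, crops included, and the job is handed in when it is done.

Besides the shell and the picture viewer there is one more tool, called after "Call:" by a JSON object that holds its "method" and its "body". servo_tool: Moves the arm, as the interface text tells. Its arguments: {"type":"object","properties":{"plan":{"type":"array"},"newtons":{"type":"number"}},"required":["plan"]}

```bash
mkdir -p pics; cat > h.py <<'E'
import numpy as np, cv2
from cell import observe, camera, camera_model, job_done
def K(m):
    f=200/np.tan(np.radians(m["vertical_fov"])/2)
    return np.array([[f,0,m["cx"]],[0,f,m["cy"]],[0,0,1.]])
def ray(m,px,z):
    px=np.array(px,float).reshape(-1,1,2)
    u=cv2.undistortPoints(px,K(m),np.array(m["D"],float)).reshape(-1,2)
    R=cv2.Rodrigues(np.array(m["rvec"],float))[0]; t=np.array(m["tvec"],float).reshape(3)
    c=-R.T@t; d=np.c_[u,np.ones(len(u))]@R
    return c+d*((z-c[2])/d[:,2])[:,None]
def proj(m,p):
    return cv2.projectPoints(np.array(p,float).reshape(-1,1,3),np.array(m["rvec"],float),np.array(m["tvec"],float),K(m),np.array(m["D"],float))[0].reshape(-1,2)
def save(im,name): cv2.imwrite("pics/"+name,im[:,:,::-1])
E
python3 - <<'E'
from h import *
print(observe())
for n in ("top","side"):
    im=camera(n); save(im,n+"0.png"); print(n,camera_model(n))
print(camera_model("wrist"))
E
```

```text
{'t': 0.0, 'joint_pos': array([-1.29247979,  0.42671107,  0.07384913,  1.60662783, -0.03408465,
        1.11082919, -0.06711687]), 'dq': array([-5.81369981e-04, -2.80178111e-04,  1.97583685e-03,  3.54367488e-05,
       -1.64436468e-03, -1.17368217e-03,  6.04339887e-04]), 'effort': array([-1.54148776e-03, -9.35824871e+01,  3.66509534e+00, -4.54195976e+01,
       -4.90179949e-02,  1.99799862e-02,  1.14339705e-04]), 'eef_pos': array([0.27997835, 0.61397588, 0.40398019]), 'eef_rot': array([-8.60936828e-05,  2.12300566e-01,  9.77204194e-01, -6.52479328e-04]), 'force': array([ 0.28625777,  0.02240034, -0.03540945]), 'moment': array([0.01072878, 0.00412201, 0.01660301]), 'finger_force': 0.0, 'finger_gap': 0.9994152127512871}
top {'vertical_fov': 43.336121055604394, 'cx': 317.86509846472114, 'cy': 202.96860001241782, 'D': array([0.04767629, 0.        , 0.        , 0.        , 0.        ]), 'rvec': array([ 2.16538984, -2.20453948,  0.0604744 ]), 'tvec': array([0.14396189, 0.52113301, 1.01687445])}
side {'vertical_fov': 47.06715891143173, 'cx': 313.78880443958394, 'cy': 199.05545279104584, 'D': array([-0.02801946,  0.        ,  0.        ,  0.        ,  0.        ]), 'rvec': array([ 2.0850561 , -0.6699469 ,  0.33744118]), 'tvec': array([-0.38127472,  0.25922297,  0.79291453])}
{'vertical_fov': 62.67479501044237, 'cx': 314.83770431894044, 'cy': 197.55721614082333, 'D': array([0.02359779, 0.        , 0.        , 0.        , 0.        ]), 'rvec': array([-2.46131216, -1.58496314, -0.19477294]), 'tvec': array([-0.67398791, -0.02665809,  0.39139505])}
```

View pics/top0.png

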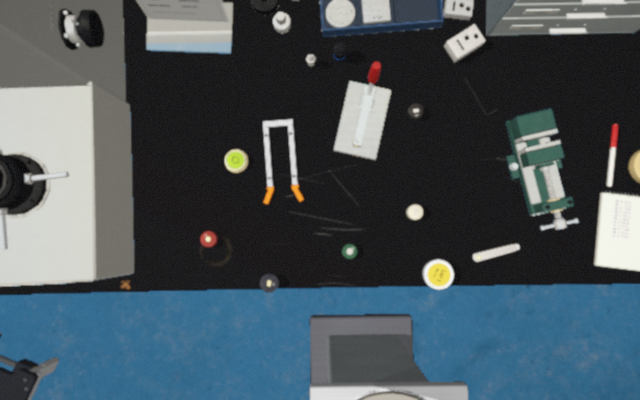

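View pics/side0.png

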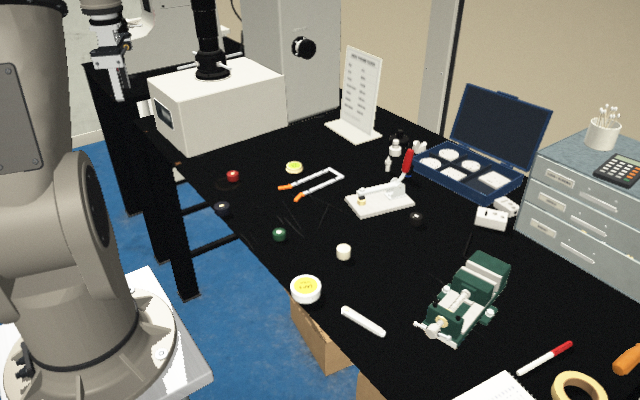

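The top picture shows the lane with its gate at (268–300, 195) and its stop at (278, 122). The mounts are red (208,239), green (349,251), cream (415,212) and navy (269,283); the tin is at (438,274) and the level at (236,161).

```bash
python3 - <<'E'
from h import *
m=camera_model("top"); im=cv2.imread("pics/top0.png"); hsv=cv2.cvtColor(im,cv2.COLOR_BGR2HSV); H,S,V=[hsv[...,i].astype(int) for i in range(3)]
def blob(mask,c,r,z,name):
    yy,xx=np.mgrid[:400,:640]; k=((xx-c[0])**2+(yy-c[1])**2<r*r)&mask
    n,l,st,ce=cv2.connectedComponentsWithStats(k.astype(np.uint8)); i=1+np.argmax(st[1:,4])
    (ex,ey),rad=cv2.minEnclosingCircle(np.argwhere(l==i)[:,::-1].astype(np.float32))
    p=ray(m,[ex,ey],z)[0]; mm=ray(m,[ex+1,ey],z)[0]
    print(name,st[i],ce[i].round(1),(round(ex,1),round(ey,1),round(rad,1)),p.round(4),'diam mm',2000*rad*np.linalg.norm(p-mm))
blob(V>60,(208,239),14,.018,'red'); blob(V>45,(349,251),14,.016,'green'); blob(V>80,(415,212),14,.022,'cream')
blob(V>35,(269,283),13,.02,'navy'); blob(V>80,(438,274),22,.022,'tin'); blob(V>80,(236,161),18,.015,'level')
org=(H>5)&(H<22)&(S>150)&(V>120)
n,l,st,ce=cv2.connectedComponentsWithStats(org.astype(np.uint8))
for i in range(1,n):
    if st[i,4]>15 :
        b=cv2.boxPoints(cv2.minAreaRect(np.argwhere(l==i)[:,::-1].astype(np.float32))); print('or',st[i],b.round(1).tolist(),ray(m,b,.006).round(4).tolist())
al=((V>120)&(S<60)).astype(np.uint8); w=np.zeros_like(al); w[112:200,255:305]=al[112:200,255:305]
pts=np.argwhere(w)[:,::-1].astype(np.float32); b=cv2.boxPoints(cv2.minAreaRect(pts)); print('lane',b.round(1).tolist(),ray(m,b,.006).round(4).tolist())
v=cv2.resize(im[100:300,190:450],None,fx=3,fy=3,interpolation=cv2.INTER_CUBIC); cv2.imwrite("pics/crop0.png",v)
E
```

```text
red [199 230  19  18 263] [208.  238.7] (208.0, 238.7, 9.1) [0.4546 0.3602 0.018 ] diam mm 37.182676041429936
green [341 243  17  17 219] [349.  250.9] (349.0, 251.0, 8.2) [0.4243 0.0728 0.016 ] diam mm 33.64491135656569
cream [406 204  18  17 247] [414.5 211.7] (414.4, 211.8, 9.0) [ 0.5018 -0.0616  0.022 ] diam mm 36.516421514551226
navy [258 272  24  24 414] [268.9 284.4] (269.1, 284.2, 12.2) [0.3604 0.2362 0.02  ] diam mm 49.496558227408826
tin [ 420  258   38   38 1039] [438.  277.3] (438.3, 277.9, 20.0) [ 0.3678 -0.1053  0.022 ] diam mm 80.00966207984183
level [224 148  25  26 496] [235.7 160.5] (235.7, 160.5, 12.6) [0.6149 0.3031 0.015 ] diam mm 52.059506909189786
or [291 185  13  17 118] [[289.8999938964844, 185.39999389648438], [297.0, 182.5], [304.1000061035156, 199.6999969482422], [297.1000061035156, 202.60000610351562]] [[0.562, 0.1922, 0.006], [0.5678, 0.1775, 0.006], [0.5317, 0.1631, 0.006], [0.5258, 0.1778, 0.006]]
or [263 187  11  18 120] [[262.29998779296875, 203.10000610351562], [266.3999938964844, 185.5], [274.1000061035156, 187.3000030517578], [270.0, 204.89999389648438]] [[0.5261, 0.2502, 0.006], [0.5628, 0.2413, 0.006], [0.5588, 0.2252, 0.006], [0.5221, 0.2341, 0.006]]
lane [[261.3999938964844, 120.30000305175781], [292.3999938964844, 118.0], [297.29998779296875, 184.10000610351562], [266.29998779296875, 186.3000030517578]] [[0.7001, 0.2499, 0.006], [0.7038, 0.1849, 0.006], [0.5646, 0.1768, 0.006], [0.561, 0.2414, 0.006]]
```

View pics/crop0.png

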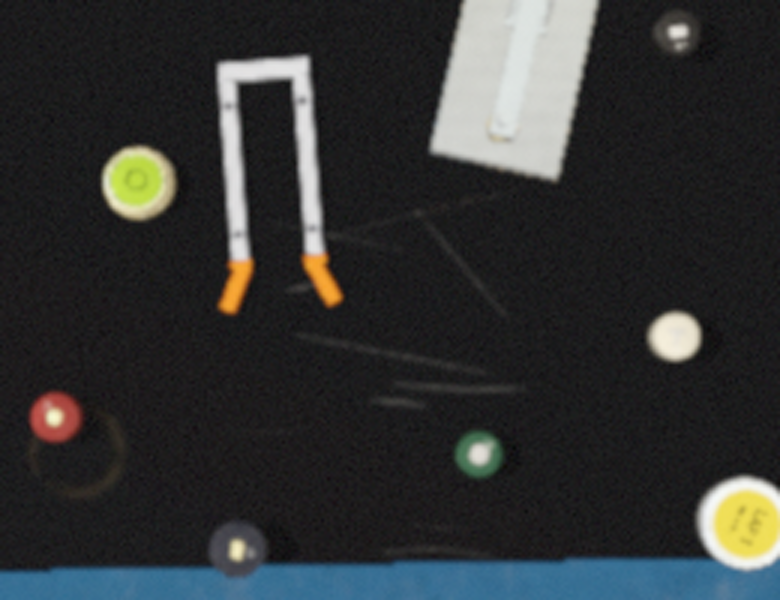

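The crop confirms the lane axis is at about +3.4° yaw, with the origin near (0.563, 0.209). The gate faces the robot. I'll push with both fingertips partly open, as a cradle, at about 9 mm tip height. First I move clear of the cabinet and close the jaws to about 20 mm.

Call:
{"method": "servo_tool", "body": {"plan": [{"x": -0.0165,"y": -0.0365,"jaw": 200},{"x": -0.0165,"y": -0.0365,"jaw": 200},{"x": -0.0165,"y": -0.0365,"jaw": 200},{"x": -0.0165,"y": -0.0365,"jaw": 200},{"x": -0.008,"y": -0.018,"jaw": 200}]}}

```text
invalid input at $.plan[0]: expected keys ax, ay, az, x, y, z, jaw
```

Call:
{"method": "servo_tool", "body": {"plan": [{"az": 0.12,"jaw": 200},{"az": 0.12,"jaw": 200},{"az": 0.12,"jaw": 200},{"az": 0.12,"jaw": 200},{"az": 0.12,"jaw": 200}]}}

```text
invalid input at $.plan[0]: expected keys ax, ay, az, x, y, z, jaw
```

Call:
{"method": "servo_tool", "body": {"plan": [{"az": 0.12,"jaw": 200},{"az": 0.12,"jaw": 200},{"az": 0.092,"jaw": 200},{"jaw": 200},{"jaw": 200}]}}

```text
invalid input at $.plan[0]: expected keys ax, ay, az, x, y, z, jaw
```

```bash
cat >> h.py <<'E'
from scipy.spatial.transform import Rotation as Rt
def go(p,yaw=None,z=None):
    "print tool-frame shift (mm) from here to world xy p, and turn"
    s=observe(); q=s["eef_rot"]; R=Rt.from_quat([q[1],q[2],q[3],q[0]]).as_matrix()
    t=np.array([p[0],p[1],s["eef_pos"][2] if z is None else z])
    y=np.degrees(np.arctan2(R[1,1],R[0,1]))
    print('t',round(s["t"],2),'pos',s["eef_pos"].round(4),'yaw',y.round(2),'tilt',R[:2,2].round(4),'gap',round(s["finger_gap"]*94,1),'F',s["force"].round(1))
    print('tool shift mm',(R.T@(t-s["eef_pos"])*1000).round(1),'az',None if yaw is None else round(float(np.radians(y-yaw)),3))
O=np.array([.563,.209]); a=np.radians(3.4); u=np.array([np.cos(a),np.sin(a)]); n=np.array([-u[1],u[0]])
def lane(x,y): return O+x*u+y*n
def tolane(p): d=np.array(p[:2])-O; return np.array([d@u,d@n])
E
python3 - <<'E'
from h import *
go((.448,.390),12.1,.245)
im=camera("wrist"); m=camera_model("wrist"); save(im,"w0.png")
for p in [(.4546,.3602,.018),(*lane(0,0),0),(*lane(-.036,0),0),(*lane(.124,0),0)]: print(proj(m,p))
E
```

```text
t 0.1 pos [0.28   0.614  0.4041] yaw 65.49 tilt [-0.0004 -0.001 ] gap 94.2 F [-0.2 -0.9 -0.3]
tool shift mm [-245.8 -133.9  159.2] az 0.932
[[195.14712223 375.24625887]]
[[144.96214588 459.4170921 ]]
[[130.82510079 442.15586514]]
[[190.41401128 515.5576945 ]]
```

View pics/w0.png

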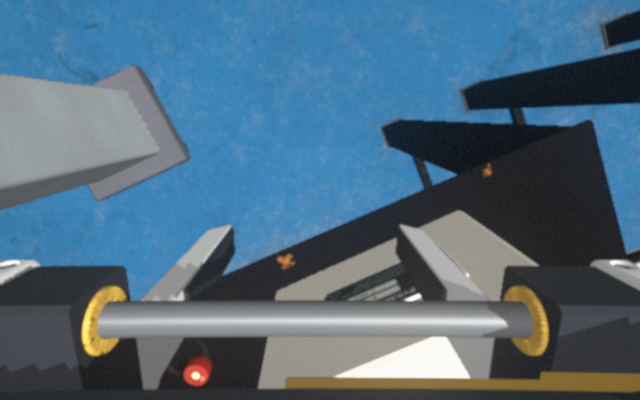

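The wrist picture shows red at about (197,372), which agrees with the prediction. The cabinet lies to the right and below, so moving −y first is safe.

Call:
{"method": "servo_tool", "body": {"plan": [{"ax": 0,"ay": 0,"az": 0,"x": -0.0165,"y": -0.0365,"z": 0,"jaw": 200},{"ax": 0,"ay": 0,"az": 0,"x": -0.0165,"y": -0.0365,"z": 0,"jaw": 200},{"ax": 0,"ay": 0,"az": 0,"x": -0.0165,"y": -0.0365,"z": 0,"jaw": 200},{"ax": 0,"ay": 0,"az": 0,"x": -0.0165,"y": -0.0365,"z": 0,"jaw": 200},{"ax": 0,"ay": 0,"az": 0,"x": -0.008,"y": -0.018,"z": 0,"jaw": 200}]}}

```text
t: 0.57
eef_pos: [0.2796, 0.43, 0.4044]
eef_rot: [-0.0, 0.213, 0.977, -0.001]
force: [1.4, 0.8, 0.6]
finger_gap: 0.679
finger_force: 0.0
```

Call:
{"method": "servo_tool", "body": {"plan": [{"ax": 0,"ay": 0,"az": 0.12,"x": 0,"y": 0,"z": 0,"jaw": 200},{"ax": 0,"ay": 0,"az": 0.12,"x": 0,"y": 0,"z": 0,"jaw": 200},{"ax": 0,"ay": 0,"az": 0.12,"x": 0,"y": 0,"z": 0,"jaw": 200},{"ax": 0,"ay": 0,"az": 0.12,"x": 0,"y": 0,"z": 0,"jaw": 200},{"ax": 0,"ay": 0,"az": 0.12,"x": 0,"y": 0,"z": 0,"jaw": 200}]}}

```text
t: 0.98
eef_pos: [0.2793, 0.4341, 0.4046]
eef_rot: [-0.0, 0.494, 0.869, -0.0]
force: [-0.1, -0.1, -0.8]
finger_gap: 0.328
finger_force: 0.0
```

Call:
{"method": "servo_tool", "body": {"plan": [{"ax": 0,"ay": 0,"az": 0.12,"x": 0,"y": 0,"z": 0,"jaw": 200},{"ax": 0,"ay": 0,"az": 0.12,"x": 0,"y": 0,"z": 0,"jaw": 200},{"ax": 0,"ay": 0,"az": 0.092,"x": 0,"y": 0,"z": 0,"jaw": 200},{"ax": 0,"ay": 0,"az": 0,"x": 0,"y": 0,"z": 0,"jaw": 200},{"ax": 0,"ay": 0,"az": 0,"x": 0,"y": 0,"z": 0,"jaw": 200}]}}

```text
t: 1.4
eef_pos: [0.2792, 0.4342, 0.4045]
eef_rot: [0.0, 0.627, 0.779, -0.0]
force: [-0.0, 0.2, -0.1]
finger_gap: 0.216
finger_force: 0.0
```

```bash
python3 - <<'E'
from h import *
go((.448,.390),12.1,.245)
E
```

```text
t 1.4 pos [0.2792 0.4342 0.4045] yaw 12.28 tilt [-0.0001 -0.0003] gap 20.3 F [-0.   0.2 -0.1]
tool shift mm [-79.1 155.6 159.5] az 0.003
```

Call:
{"method": "servo_tool", "body": {"plan": [{"ax": 0,"ay": 0,"az": 0,"x": -0.014,"y": 0.031,"z": 0.02,"jaw": 200},{"ax": 0,"ay": 0,"az": 0,"x": -0.014,"y": 0.031,"z": 0.02,"jaw": 200},{"ax": 0,"ay": 0,"az": 0,"x": -0.014,"y": 0.031,"z": 0.02,"jaw": 200},{"ax": 0,"ay": 0,"az": 0,"x": -0.014,"y": 0.031,"z": 0.02,"jaw": 200},{"ax": 0,"ay": 0,"az": 0,"x": -0.014,"y": 0.031,"z": 0.02,"jaw": 200}]}}

```text
t: 1.82
eef_pos: [0.447, 0.3977, 0.3037]
eef_rot: [-0.0, 0.627, 0.779, 0.0]
force: [0.3, 0.5, -1.0]
finger_gap: 0.214
finger_force: 0.0
```

Call:
{"method": "servo_tool", "body": {"plan": [{"ax": 0,"ay": 0,"az": 0,"x": 0,"y": 0,"z": 0.03,"jaw": 200},{"ax": 0,"ay": 0,"az": 0,"x": 0,"y": 0,"z": 0.03,"jaw": 200},{"ax": 0,"ay": 0,"az": 0,"x": 0,"y": 0,"z": 0,"jaw": 200},{"ax": 0,"ay": 0,"az": 0,"x": 0,"y": 0,"z": 0,"jaw": 200}]}}

```text
t: 2.15
eef_pos: [0.4453, 0.3979, 0.2439]
eef_rot: [-0.0, 0.628, 0.778, -0.002]
force: [0.4, -0.3, -0.2]
finger_gap: 0.215
finger_force: 0.0
```

```bash
python3 - <<'E'
from h import *
go((.4505,.3803),12.1,.208)
im=camera("wrist"); m=camera_model("wrist"); save(im,"w1.png")
hsv=cv2.cvtColor(im,cv2.COLOR_RGB2HSV).astype(int)
def circ(mask,z,nm):
    nn,l,st,ce=cv2.connectedComponentsWithStats(mask.astype(np.uint8))
    for i in range(1,nn):
        if st[i,4]>150:
            pts=ray(m,np.argwhere(l==i)[:,::-1],z)
            (x,y),r=cv2.minEnclosingCircle(pts[:,:2].astype(np.float32)); print(nm,st[i],(round(x,4),round(y,4)),'r',round(r,4))
H,S,V=hsv[...,0],hsv[...,1],hsv[...,2]
circ(((H<5)|(H>172))&(S>120)&(V>60),.018,'red')
for p in [(.4546,.3602,.018),(*lane(0,0),0),(*lane(-.036,0),0)]: print(proj(m,p))
E
```

```text
t 2.15 pos [0.4453 0.3979 0.2439] yaw 12.22 tilt [-0.0021 -0.0024] gap 20.2 F [ 0.4 -0.3 -0.2]
tool shift mm [-18.3   1.5  35.9] az 0.002
red [ 294  245   43   52 1515] (0.4535, 0.3643) r 0.0197
[[316.10383359 276.68626157]]
[[401.27324791 447.88524738]]
[[360.24964376 442.41161121]]
```

View pics/w1.png

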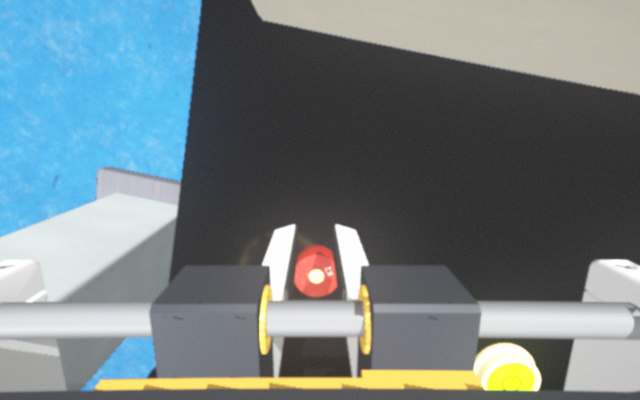

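Red is centred between the fingers at (316,272). Now I descend and push it across to the gate axis.

Call:
{"method": "servo_tool", "body": {"plan": [{"ax": 0,"ay": 0,"az": 0,"x": 0,"y": 0,"z": 0.018,"jaw": 200},{"ax": 0,"ay": 0,"az": 0,"x": 0,"y": 0,"z": 0.017,"jaw": 200},{"ax": 0,"ay": 0,"az": 0,"x": 0,"y": 0,"z": 0,"jaw": 200}]}}

```text
t: 2.45
eef_pos: [0.445, 0.3986, 0.2096]
eef_rot: [-0.0, 0.628, 0.778, -0.0]
force: [-0.4, -0.7, -0.3]
finger_gap: 0.213
finger_force: 0.0
```

Call:
{"method": "servo_tool", "body": {"plan": [{"ax": 0,"ay": 0,"az": 0,"x": -0.007,"y": 0,"z": 0,"jaw": 200},{"ax": 0,"ay": 0,"az": 0,"x": -0.007,"y": 0,"z": 0,"jaw": 200},{"ax": 0,"ay": 0,"az": 0,"x": -0.007,"y": 0,"z": 0,"jaw": 200},{"ax": 0,"ay": 0,"az": 0,"x": -0.007,"y": 0,"z": 0,"jaw": 200},{"ax": 0,"ay": 0,"az": 0,"x": -0.007,"y": 0,"z": 0,"jaw": 200}]}}

```text
t: 2.87
eef_pos: [0.4533, 0.3632, 0.2106]
eef_rot: [0.0, 0.629, 0.778, 0.001]
force: [1.2, 0.8, 1.8]
finger_gap: 0.214
finger_force: 0.4
```

```bash
cat >> h.py <<'E'
def look(nm,rng,zs=.018,cam="wrist"):
    im=camera(cam); m=camera_model(cam); save(im,nm+".png")
    h=cv2.cvtColor(im,cv2.COLOR_RGB2HSV).astype(int); H,S,V=h[...,0],h[...,1],h[...,2]
    k={'red':((H<5)|(H>172))&(S>120)&(V>60),'green':(H>60)&(H<90)&(S>80)&(V>30),'cream':(S<75)&(V>140)&(H<40)}[rng]
    nn,l,st,ce=cv2.connectedComponentsWithStats(k.astype(np.uint8))
    for i in range(1,nn):
        if st[i,4]>(150 if cam=="wrist" else 60):
            pts=ray(m,np.argwhere(l==i)[:,::-1],zs)
            (x,y),r=cv2.minEnclosingCircle(pts[:,:2].astype(np.float32))
            print(rng,cam,st[i],(round(x,4),round(y,4)),'r',round(r,4),'lane mm',(tolane((x,y))*1000).round(1))
E
python3 - <<'E'
from h import *
go((.4839,.2247),12.2,.208)
look("w2","red")
E
```

```text
t 2.87 pos [0.4533 0.3632 0.2106] yaw 12.06 tilt [0.0008 0.0009] gap 20.1 F [1.2 0.8 1.8]
tool shift mm [-141.8    0.9    2.5] az -0.002
red wrist [ 293  241   44   59 1779] (0.4571, 0.3444) r 0.0192 lane mm [-97.7 141.5]
```

Call:
{"method": "servo_tool", "body": {"plan": [{"ax": 0,"ay": 0,"az": 0,"x": -0.007,"y": 0,"z": 0.0005,"jaw": 200},{"ax": 0,"ay": 0,"az": 0,"x": -0.007,"y": 0,"z": 0.0005,"jaw": 200},{"ax": 0,"ay": 0,"az": 0,"x": -0.007,"y": 0,"z": 0,"jaw": 200},{"ax": 0,"ay": 0,"az": 0,"x": -0.007,"y": 0,"z": 0,"jaw": 200},{"ax": 0,"ay": 0,"az": 0,"x": -0.007,"y": 0,"z": 0,"jaw": 200}]}}

```text
t: 3.33
eef_pos: [0.4603, 0.329, 0.2086]
eef_rot: [-0.0, 0.629, 0.778, -0.0]
force: [0.4, 0.5, 0.8]
finger_gap: 0.216
finger_force: 0.4
```

Call:
{"method": "servo_tool", "body": {"plan": [{"ax": 0,"ay": 0,"az": 0,"x": -0.007,"y": 0,"z": 0,"jaw": 200},{"ax": 0,"ay": 0,"az": 0,"x": -0.007,"y": 0,"z": 0,"jaw": 200},{"ax": 0,"ay": 0,"az": 0,"x": -0.007,"y": 0,"z": 0,"jaw": 200},{"ax": 0,"ay": 0,"az": 0,"x": -0.007,"y": 0,"z": 0,"jaw": 200},{"ax": 0,"ay": 0,"az": 0,"x": -0.007,"y": 0,"z": 0,"jaw": 200}]}}

```text
t: 3.75
eef_pos: [0.4677, 0.2948, 0.2087]
eef_rot: [0.0, 0.629, 0.778, -0.0]
force: [-0.9, 0.7, -0.1]
finger_gap: 0.217
finger_force: 0.3
```

Call:
{"method": "servo_tool", "body": {"plan": [{"ax": 0,"ay": 0,"az": 0,"x": -0.007,"y": 0,"z": 0,"jaw": 200},{"ax": 0,"ay": 0,"az": 0,"x": -0.007,"y": 0,"z": 0,"jaw": 200},{"ax": 0,"ay": 0,"az": 0,"x": -0.007,"y": 0,"z": 0,"jaw": 200},{"ax": 0,"ay": 0,"az": 0,"x": -0.007,"y": 0,"z": 0,"jaw": 200},{"ax": 0,"ay": 0,"az": 0,"x": -0.007,"y": 0,"z": 0,"jaw": 200}]}}

```text
t: 4.17
eef_pos: [0.475, 0.2606, 0.2087]
eef_rot: [-0.0, 0.629, 0.778, -0.0]
force: [-0.2, 0.6, 0.5]
finger_gap: 0.216
finger_force: 0.3
```

Call:
{"method": "servo_tool", "body": {"plan": [{"ax": 0,"ay": 0,"az": 0,"x": -0.007,"y": 0,"z": 0,"jaw": 200},{"ax": 0,"ay": 0,"az": 0,"x": -0.007,"y": 0,"z": 0,"jaw": 200},{"ax": 0,"ay": 0,"az": 0,"x": -0.006,"y": 0,"z": 0,"jaw": 200},{"ax": 0,"ay": 0,"az": 0,"x": -0.004,"y": 0,"z": 0,"jaw": 200},{"ax": 0,"ay": 0,"az": 0,"x": 0,"y": 0,"z": 0,"jaw": 200}]}}

```text
t: 4.58
eef_pos: [0.4801, 0.2369, 0.2087]
eef_rot: [0.0, 0.629, 0.777, -0.0]
force: [0.4, -0.4, 0.9]
finger_gap: 0.219
finger_force: 0.0
```

```bash
python3 - <<'E'
from h import *
go((.4839,.2247),12.2,.208)
look("w3","red"); look("t3","red",cam="top")
E
```

```text
t 4.58 pos [0.4801 0.2369 0.2087] yaw 12.02 tilt [-0.     -0.0003] gap 20.6 F [ 0.4 -0.4  0.9]
tool shift mm [-12.7   1.2   0.7] az -0.003
red wrist [ 292  242   46   58 1812] (0.4832, 0.2199) r 0.0193 lane mm [-79.   15.6]
red top [367  61  15  23 240] (0.7943, 0.0118) r 0.0239 lane mm [ 219.2 -210.6]
red top [609 123  10  24 191] (0.6517, -0.4656) r 0.025 lane mm [  48.5 -678.7]
```

Call:
{"method": "servo_tool", "body": {"plan": [{"ax": 0,"ay": 0,"az": 0,"x": -0.005,"y": 0,"z": 0,"jaw": 200},{"ax": 0,"ay": 0,"az": 0,"x": -0.005,"y": 0,"z": 0,"jaw": 200},{"ax": 0,"ay": 0,"az": 0,"x": -0.003,"y": 0,"z": 0,"jaw": 200},{"ax": 0,"ay": 0,"az": 0,"x": 0,"y": 0,"z": 0,"jaw": 200},{"ax": 0,"ay": 0,"az": 0,"x": 0.006,"y": 0,"z": 0,"jaw": 200}]}}

```text
t: 5.1
eef_pos: [0.4816, 0.23, 0.2087]
eef_rot: [0.0, 0.629, 0.777, -0.0]
force: [-0.5, -0.4, 0.1]
finger_gap: 0.219
finger_force: 0.0
```

Call:
{"method": "servo_tool", "body": {"plan": [{"ax": 0,"ay": 0,"az": 0,"x": 0.015,"y": 0,"z": 0,"jaw": 200},{"ax": 0,"ay": 0,"az": 0,"x": 0.01,"y": 0,"z": -0.01,"jaw": 200},{"ax": 0,"ay": 0,"az": 0,"x": 0,"y": 0,"z": -0.03,"jaw": 200},{"ax": 0,"ay": 0,"az": -0.12,"x": 0,"y": -0.03,"z": -0.01,"jaw": 200},{"ax": 0,"ay": 0,"az": -0.12,"x": 0,"y": -0.03,"z": 0,"jaw": 200}]}}

```text
t: 5.52
eef_pos: [0.4187, 0.2411, 0.2613]
eef_rot: [0.001, 0.529, 0.849, 0.002]
force: [0.5, 0.8, -0.4]
finger_gap: 0.213
finger_force: 0.0
```

Call:
{"method": "servo_tool", "body": {"plan": [{"ax": 0,"ay": 0,"az": -0.12,"x": 0,"y": 0,"z": 0,"jaw": 200},{"ax": 0,"ay": 0,"az": -0.12,"x": 0,"y": 0,"z": 0,"jaw": 200},{"ax": 0,"ay": 0,"az": -0.12,"x": 0,"y": 0,"z": 0,"jaw": 200},{"ax": 0,"ay": 0,"az": -0.12,"x": 0,"y": 0,"z": 0,"jaw": 200},{"ax": 0,"ay": 0,"az": -0.12,"x": 0,"y": 0,"z": 0,"jaw": 200}]}}

```text
t: 5.93
eef_pos: [0.4182, 0.2402, 0.2595]
eef_rot: [0.0, 0.254, 0.967, 0.0]
force: [0.5, -0.4, 0.8]
finger_gap: 0.22
finger_force: 0.0
```

Call:
{"method": "servo_tool", "body": {"plan": [{"ax": 0,"ay": 0,"az": -0.12,"x": 0,"y": 0,"z": 0,"jaw": 200},{"ax": 0,"ay": 0,"az": -0.12,"x": 0,"y": 0,"z": 0,"jaw": 200},{"ax": 0,"ay": 0,"az": -0.12,"x": 0,"y": 0,"z": 0,"jaw": 200},{"ax": 0,"ay": 0,"az": -0.12,"x": 0,"y": 0,"z": 0,"jaw": 200},{"ax": 0,"ay": 0,"az": -0.1,"x": 0,"y": 0,"z": 0,"jaw": 200}]}}

```text
t: 6.35
eef_pos: [0.4183, 0.2401, 0.2594]
eef_rot: [0.0, -0.034, 0.999, 0.0]
force: [-0.2, 0.3, 0.6]
finger_gap: 0.215
finger_force: 0.0
```

```bash
python3 - <<'E'
from h import *
look("t4","red",cam="top")
go(lane(-.118,0),93.4,.2085)
E
```

```text
red top [367  61  15  23 242] (0.7947, 0.0116) r 0.0242 lane mm [ 219.6 -210.8]
red top [609 123  10  24 192] (0.6517, -0.4656) r 0.025 lane mm [  48.5 -678.7]
red top [276 212  18  18 195] (0.4882, 0.2035) r 0.0185 lane mm [-75.  -1.]
t 6.4 pos [0.4183 0.2401 0.2594] yaw 94.24 tilt [0.0007 0.0001] gap 20.1 F [ 0.5 -0.8 -0.5]
tool shift mm [-24.  -39.9  50.9] az 0.015
```

Call:
{"method": "servo_tool", "body": {"plan": [{"ax": 0,"ay": 0,"az": 0.015,"x": -0.012,"y": -0.02,"z": 0,"jaw": 200},{"ax": 0,"ay": 0,"az": 0,"x": -0.012,"y": -0.02,"z": 0.01,"jaw": 200},{"ax": 0,"ay": 0,"az": 0,"x": 0,"y": 0,"z": 0.02,"jaw": 200},{"ax": 0,"ay": 0,"az": 0,"x": 0,"y": 0,"z": 0.02,"jaw": 200},{"ax": 0,"ay": 0,"az": 0,"x": 0,"y": 0,"z": 0,"jaw": 200}]}}

```text
t: 6.82
eef_pos: [0.4437, 0.2005, 0.2066]
eef_rot: [-0.001, -0.021, 1.0, -0.001]
force: [-1.5, -1.4, -0.7]
finger_gap: 0.217
finger_force: 0.0
```

```bash
python3 - <<'E'
from h import *
go(lane(-.118,0),93.4,.2085)
look("w5","red")
m=camera_model("wrist"); print(proj(m,[(*lane(-.036,0),0),(*lane(0,0),0),(*lane(0.124,0),0),(*lane(-.036,.033),.006),(*lane(-.036,-.033),.006)]).round())
E
```

```text
t 6.82 pos [0.4437 0.2005 0.2066] yaw 92.45 tilt [-0.0029 -0.0019] gap 20.4 F [-1.5 -1.4 -0.7]
tool shift mm [-1.5  1.4 -1.9] az -0.017
red wrist [293 279  46  21 642] (0.4745, 0.2021) r 0.0133 lane mm [-88.8  -1.6]
[[319. 352.]
 [320. 397.]
 [322. 533.]
 [370. 358.]
 [269. 359.]]
```

View pics/w5.png

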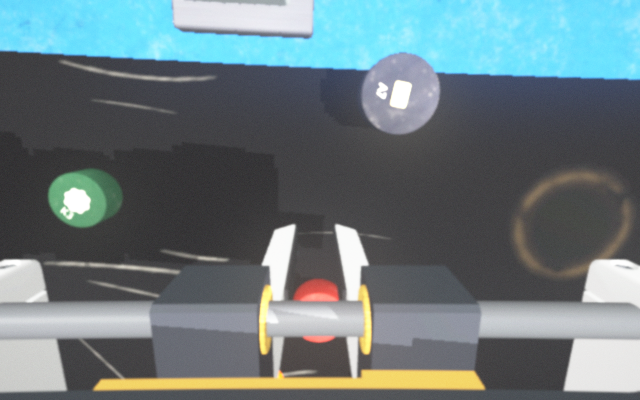

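Red is centred ahead of the fingers at (317,310), with green and navy clear. I'll settle briefly, then push along the lane axis.

Call:
{"method": "servo_tool", "body": {"plan": [{"ax": 0,"ay": 0,"az": 0,"x": 0,"y": 0.0005,"z": 0,"jaw": 200},{"ax": 0,"ay": 0,"az": 0,"x": -0.006,"y": 0,"z": 0,"jaw": 200},{"ax": 0,"ay": 0,"az": 0,"x": -0.006,"y": 0,"z": 0,"jaw": 200}]}}

```text
t: 7.12
eef_pos: [0.4571, 0.2024, 0.2099]
eef_rot: [0.001, -0.023, 1.0, 0.0]
force: [-0.2, -0.3, 0.1]
finger_gap: 0.215
finger_force: 0.0
```

```bash
python3 - <<'E'
from h import *
go(lane(.003,0),93.4,.2085)
E
```

```text
t 7.12 pos [0.4571 0.2024 0.2099] yaw 92.61 tilt [0.0015 0.0008] gap 20.3 F [-0.2 -0.3  0.1]
tool shift mm [-109.1    1.8    1.6] az -0.014
```

Call:
{"method": "servo_tool", "body": {"plan": [{"ax": 0,"ay": 0,"az": -0.014,"x": -0.007,"y": 0,"z": 0.0005,"jaw": 200},{"ax": 0,"ay": 0,"az": 0,"x": -0.007,"y": 0,"z": 0,"jaw": 200},{"ax": 0,"ay": 0,"az": 0,"x": -0.007,"y": 0,"z": 0,"jaw": 200},{"ax": 0,"ay": 0,"az": 0,"x": -0.007,"y": 0,"z": 0,"jaw": 200},{"ax": 0,"ay": 0,"az": 0,"x": -0.007,"y": 0,"z": 0,"jaw": 200}]}}

```text
t: 7.53
eef_pos: [0.4922, 0.2037, 0.2082]
eef_rot: [-0.0, -0.029, 1.0, -0.0]
force: [0.1, -0.9, 1.1]
finger_gap: 0.215
finger_force: 0.5
```

Call:
{"method": "servo_tool", "body": {"plan": [{"ax": 0,"ay": 0,"az": 0,"x": -0.006,"y": 0,"z": 0,"jaw": 200},{"ax": 0,"ay": 0,"az": 0,"x": -0.006,"y": 0,"z": 0,"jaw": 200},{"ax": 0,"ay": 0,"az": 0,"x": -0.006,"y": 0,"z": 0,"jaw": 200},{"ax": 0,"ay": 0,"az": 0,"x": -0.006,"y": 0,"z": 0,"jaw": 200},{"ax": 0,"ay": 0,"az": 0,"x": -0.006,"y": 0,"z": 0,"jaw": 200}]}}

```text
t: 7.95
eef_pos: [0.5219, 0.2055, 0.2081]
eef_rot: [-0.0, -0.03, 1.0, -0.0]
force: [-0.4, -0.3, 0.7]
finger_gap: 0.214
finger_force: 0.4
```

```bash
python3 - <<'E'
from h import *
go(lane(.003,0),93.4,.2085)
look("w6","red")
E
```

```text
t 7.95 pos [0.5219 0.2055 0.2081] yaw 93.38 tilt [-0.0001 -0.0001] gap 20.1 F [-0.4 -0.3  0.7]
tool shift mm [-44.2   1.   -0.4] az -0.0
red wrist [292 242  47  58 882] (0.54, 0.2064) r 0.0194 lane mm [-23.1  -1.3]
```

Call:
{"method": "servo_tool", "body": {"plan": [{"ax": 0,"ay": 0,"az": 0,"x": -0.005,"y": 0.0005,"z": 0,"jaw": 200},{"ax": 0,"ay": 0,"az": 0,"x": -0.005,"y": 0.0005,"z": 0,"jaw": 200},{"ax": 0,"ay": 0,"az": 0,"x": -0.005,"y": 0,"z": 0,"jaw": 200},{"ax": 0,"ay": 0,"az": 0,"x": -0.005,"y": 0,"z": 0,"jaw": 200},{"ax": 0,"ay": 0,"az": 0,"x": -0.005,"y": 0,"z": 0,"jaw": 200}]}}

```text
t: 8.42
eef_pos: [0.5467, 0.208, 0.2082]
eef_rot: [-0.0, -0.03, 1.0, -0.0]
force: [0.0, 0.2, 0.2]
finger_gap: 0.215
finger_force: 0.2
```

Call:
{"method": "servo_tool", "body": {"plan": [{"ax": 0,"ay": 0,"az": 0,"x": -0.005,"y": 0,"z": 0,"jaw": 200},{"ax": 0,"ay": 0,"az": 0,"x": -0.005,"y": 0,"z": 0,"jaw": 200},{"ax": 0,"ay": 0,"az": 0,"x": -0.005,"y": 0,"z": 0,"jaw": 200},{"ax": 0,"ay": 0,"az": 0,"x": -0.004,"y": 0,"z": 0,"jaw": 200},{"ax": 0,"ay": 0,"az": 0,"x": 0,"y": 0,"z": 0,"jaw": 200}]}}

```text
t: 8.83
eef_pos: [0.566, 0.2091, 0.2082]
eef_rot: [0.0, -0.029, 1.0, 0.0]
force: [-0.8, 0.6, -0.4]
finger_gap: 0.216
finger_force: 0.0
```

```bash
python3 - <<'E'
from h import *
go(lane(.003,0),93.4,.2085)
look("w7","red"); look("t7","red",cam="top")
E
```

```text
t 8.83 pos [0.566  0.2091 0.2082] yaw 93.37 tilt [0.0004 0.0001] gap 20.3 F [-0.8  0.6 -0.4]
tool shift mm [-0.   0.1 -0.3] az -0.001
red wrist [ 292  242   47   59 1737] (0.5828, 0.2097) r 0.0194 lane mm [19.8 -0.5]
red top [367  61  15  23 242] (0.7943, 0.0118) r 0.0239 lane mm [ 219.2 -210.6]
red top [609 123  10  24 191] (0.6517, -0.4656) r 0.025 lane mm [  48.5 -678.7]
```

Red is in. I'll seat it slightly deeper, retreat, and go to green's right side.

Call:
{"method": "servo_tool", "body": {"plan": [{"ax": 0,"ay": 0,"az": 0,"x": -0.004,"y": 0,"z": 0,"jaw": 200},{"ax": 0,"ay": 0,"az": 0,"x": -0.004,"y": 0,"z": 0,"jaw": 200},{"ax": 0,"ay": 0,"az": 0,"x": 0,"y": 0,"z": 0,"jaw": 200},{"ax": 0,"ay": 0,"az": 0,"x": 0.01,"y": 0,"z": 0,"jaw": 200},{"ax": 0,"ay": 0,"az": 0,"x": 0.02,"y": 0,"z": -0.015,"jaw": 200}]}}

```text
t: 9.35
eef_pos: [0.543, 0.2074, 0.2211]
eef_rot: [-0.001, -0.029, 1.0, -0.001]
force: [-0.7, 0.2, 0.5]
finger_gap: 0.209
finger_force: 0.0
```

Call:
{"method": "servo_tool", "body": {"plan": [{"ax": 0,"ay": 0,"az": 0,"x": 0,"y": 0,"z": -0.035,"jaw": 200},{"ax": 0,"ay": 0,"az": 0,"x": 0.024,"y": -0.027,"z": 0,"jaw": 200},{"ax": 0,"ay": 0,"az": 0,"x": 0.024,"y": -0.027,"z": 0,"jaw": 200},{"ax": 0,"ay": 0,"az": 0,"x": 0.024,"y": -0.027,"z": 0,"jaw": 200},{"ax": 0,"ay": 0,"az": 0,"x": 0.024,"y": -0.027,"z": 0,"jaw": 200}]}}

```text
t: 9.77
eef_pos: [0.4518, 0.0933, 0.2582]
eef_rot: [0.0, -0.03, 1.0, -0.0]
force: [0.6, -0.2, -0.8]
finger_gap: 0.215
finger_force: 0.0
```

Call:
{"method": "servo_tool", "body": {"plan": [{"ax": 0,"ay": 0,"az": 0.12,"x": 0,"y": 0,"z": 0,"jaw": 200},{"ax": 0,"ay": 0,"az": 0.12,"x": 0,"y": 0,"z": 0,"jaw": 200},{"ax": 0,"ay": 0,"az": 0.12,"x": 0,"y": 0,"z": 0,"jaw": 200},{"ax": 0,"ay": 0,"az": 0.12,"x": 0,"y": 0,"z": 0,"jaw": 200},{"ax": 0,"ay": 0,"az": 0.12,"x": 0,"y": 0,"z": 0,"jaw": 200}]}}

```text
t: 10.18
eef_pos: [0.453, 0.0942, 0.2583]
eef_rot: [-0.0, 0.27, 0.963, 0.0]
force: [-0.8, -0.8, -0.1]
finger_gap: 0.217
finger_force: 0.0
```

Call:
{"method": "servo_tool", "body": {"plan": [{"ax": 0,"ay": 0,"az": 0.12,"x": 0,"y": 0,"z": 0,"jaw": 200},{"ax": 0,"ay": 0,"az": 0.12,"x": 0,"y": 0,"z": 0,"jaw": 200},{"ax": 0,"ay": 0,"az": 0.12,"x": 0,"y": 0,"z": 0,"jaw": 200},{"ax": 0,"ay": 0,"az": 0.12,"x": 0,"y": 0,"z": 0,"jaw": 200},{"ax": 0,"ay": 0,"az": 0.12,"x": 0,"y": 0,"z": 0,"jaw": 200}]}}

```text
t: 10.6
eef_pos: [0.453, 0.0943, 0.2582]
eef_rot: [-0.0, 0.542, 0.84, 0.0]
force: [-0.6, -0.2, 0.3]
finger_gap: 0.22
finger_force: 0.0
```

Call:
{"method": "servo_tool", "body": {"plan": [{"ax": 0,"ay": 0,"az": 0.12,"x": 0,"y": 0,"z": 0,"jaw": 200},{"ax": 0,"ay": 0,"az": 0.12,"x": 0,"y": 0,"z": 0,"jaw": 200},{"ax": 0,"ay": 0,"az": 0.12,"x": 0,"y": 0,"z": 0,"jaw": 200},{"ax": 0,"ay": 0,"az": 0.07,"x": 0,"y": 0,"z": 0,"jaw": 200},{"ax": 0,"ay": 0,"az": 0,"x": 0,"y": 0,"z": 0,"jaw": 200}]}}

```text
t: 11.02
eef_pos: [0.453, 0.0945, 0.2581]
eef_rot: [-0.0, 0.708, 0.706, -0.0]
force: [-0.7, 0.5, 0.5]
finger_gap: 0.215
finger_force: 0.0
```

```bash
python3 - <<'E'
from h import *
go((.424,.038),0,.2085)
look("t8","red",cam="top"); look("t8","green",zs=.016,cam="top"); look("w8","green",zs=.016)
E
```

```text
t 11.02 pos [0.453  0.0945 0.2581] yaw -0.19 tilt [-0.0003  0.    ] gap 20.2 F [-0.7  0.5  0.5]
tool shift mm [-56.6 -28.8  49.6] az -0.003
red top [367  61  15  23 240] (0.7943, 0.0118) r 0.0239 lane mm [ 219.2 -210.6]
red top [609 123  10  24 193] (0.6517, -0.4656) r 0.025 lane mm [  48.5 -678.7]
red top [273 160  17  18 189] (0.5954, 0.21) r 0.0185 lane mm [32.4 -0.9]
green top [ 506  108   50   56 1033] (0.6532, -0.3011) r 0.0711 lane mm [  59.8 -514.5]
green top [522 145  42  21 484] (0.6124, -0.3254) r 0.0422 lane mm [  17.6 -536.4]
green top [510 165  64  49 597] (0.5461, -0.3203) r 0.0692 lane mm [ -48.3 -527.3]
green wrist [252 221  32  40 504] (0.4212, 0.0755) r 0.0172 lane mm [-149.5 -124.9]
```

Call:
{"method": "servo_tool", "body": {"plan": [{"ax": 0,"ay": 0,"az": 0,"x": -0.02,"y": -0.01,"z": 0,"jaw": 200},{"ax": 0,"ay": 0,"az": 0,"x": -0.02,"y": -0.01,"z": 0,"jaw": 200},{"ax": 0,"ay": 0,"az": 0,"x": -0.019,"y": -0.01,"z": 0,"jaw": 200},{"ax": 0,"ay": 0,"az": 0,"x": 0,"y": 0,"z": 0.01,"jaw": 200},{"ax": 0,"ay": 0,"az": 0,"x": 0,"y": 0,"z": 0,"jaw": 200}]}}

```text
t: 11.58
eef_pos: [0.423, 0.0345, 0.2475]
eef_rot: [-0.0, 0.707, 0.707, -0.0]
force: [0.0, 0.0, -0.0]
finger_gap: 0.214
finger_force: 0.0
```

```bash
python3 - <<'E'
from h import *
go((.424,.038),0,.2085)
look("t9","green",zs=.016,cam="top"); look("w9","green",zs=.016)
E
```

```text
t 11.58 pos [0.423  0.0345 0.2475] yaw 0.02 tilt [-0.001  -0.0001] gap 20.1 F [ 0.  0. -0.]
tool shift mm [ 3.5  1.1 39. ] az 0.0
green top [ 506  109   50   55 1019] (0.6532, -0.3011) r 0.0711 lane mm [  59.8 -514.5]
green top [521 145  44  21 489] (0.6114, -0.3253) r 0.043 lane mm [  16.6 -536.3]
green top [511 168  63  45 596] (0.5461, -0.3212) r 0.0692 lane mm [ -48.3 -528.3]
green wrist [ 291  143   47   47 1187] (0.423, 0.0729) r 0.0156 lane mm [-147.8 -127.6]
```

Call:
{"method": "servo_tool", "body": {"plan": [{"ax": 0,"ay": 0,"az": 0,"x": 0,"y": 0,"z": 0.02,"jaw": 200},{"ax": 0,"ay": 0,"az": 0,"x": 0,"y": 0,"z": 0.019,"jaw": 200},{"ax": 0,"ay": 0,"az": 0,"x": 0,"y": 0,"z": 0,"jaw": 200},{"ax": 0,"ay": 0,"az": 0,"x": 0.005,"y": 0,"z": 0,"jaw": 200},{"ax": 0,"ay": 0,"az": 0,"x": 0.005,"y": 0,"z": 0,"jaw": 200}]}}

```text
t: 12.1
eef_pos: [0.4241, 0.0458, 0.2099]
eef_rot: [0.0, 0.707, 0.707, 0.0]
force: [0.8, 0.2, -0.1]
finger_gap: 0.213
finger_force: 0.0
```

Call:
{"method": "servo_tool", "body": {"plan": [{"ax": 0,"ay": 0,"az": 0,"x": 0.007,"y": 0,"z": 0,"jaw": 200},{"ax": 0,"ay": 0,"az": 0,"x": 0.007,"y": 0,"z": 0,"jaw": 200},{"ax": 0,"ay": 0,"az": 0,"x": 0.007,"y": 0,"z": 0,"jaw": 200},{"ax": 0,"ay": 0,"az": 0,"x": 0.007,"y": 0.0007,"z": 0,"jaw": 200},{"ax": 0,"ay": 0,"az": 0,"x": 0.007,"y": 0.0007,"z": 0,"jaw": 200}]}}

```text
t: 12.52
eef_pos: [0.4253, 0.0813, 0.2095]
eef_rot: [0.0, 0.707, 0.707, 0.0]
force: [1.4, -0.7, 0.2]
finger_gap: 0.215
finger_force: 0.5
```

```bash
python3 - <<'E'
from h import *
go((.438,.182),0,.2085)
look("w10","green",zs=.016)
E
```

```text
t 12.52 pos [0.4253 0.0813 0.2095] yaw 0.03 tilt [0.0003 0.0002] gap 20.2 F [ 1.4 -0.7  0.2]
tool shift mm [100.7  12.8   1. ] az 0.0
green wrist [ 288  181   54   56 1681] (0.4256, 0.1021) r 0.0162 lane mm [-143.5  -98.5]
```

Green is in the cradle. I'll continue 100 mm.

Call:
{"method": "servo_tool", "body": {"plan": [{"ax": 0,"ay": 0,"az": 0,"x": 0.007,"y": 0.001,"z": 0.001,"jaw": 200},{"ax": 0,"ay": 0,"az": 0,"x": 0.007,"y": 0.001,"z": 0,"jaw": 200},{"ax": 0,"ay": 0,"az": 0,"x": 0.007,"y": 0.001,"z": 0,"jaw": 200},{"ax": 0,"ay": 0,"az": 0,"x": 0.007,"y": 0.001,"z": 0,"jaw": 200},{"ax": 0,"ay": 0,"az": 0,"x": 0.007,"y": 0.001,"z": 0,"jaw": 200}]}}

```text
t: 12.98
eef_pos: [0.4303, 0.1161, 0.2081]
eef_rot: [-0.0, 0.707, 0.707, -0.0]
force: [-0.6, 0.1, -0.1]
finger_gap: 0.217
finger_force: 0.4
```

Call:
{"method": "servo_tool", "body": {"plan": [{"ax": 0,"ay": 0,"az": 0,"x": 0.007,"y": 0.001,"z": 0,"jaw": 200},{"ax": 0,"ay": 0,"az": 0,"x": 0.007,"y": 0.001,"z": 0,"jaw": 200},{"ax": 0,"ay": 0,"az": 0,"x": 0.007,"y": 0.001,"z": 0,"jaw": 200},{"ax": 0,"ay": 0,"az": 0,"x": 0.007,"y": 0.001,"z": 0,"jaw": 200},{"ax": 0,"ay": 0,"az": 0,"x": 0.007,"y": 0.001,"z": 0,"jaw": 200}]}}

```text
t: 13.4
eef_pos: [0.4353, 0.1511, 0.2082]
eef_rot: [-0.0, 0.707, 0.707, -0.0]
force: [0.6, 0.2, -0.7]
finger_gap: 0.214
finger_force: 0.3
```

Call:
{"method": "servo_tool", "body": {"plan": [{"ax": 0,"ay": 0,"az": 0,"x": 0.007,"y": 0.001,"z": 0,"jaw": 200},{"ax": 0,"ay": 0,"az": 0,"x": 0.007,"y": 0.001,"z": 0,"jaw": 200},{"ax": 0,"ay": 0,"az": 0,"x": 0.006,"y": 0,"z": 0,"jaw": 200},{"ax": 0,"ay": 0,"az": 0,"x": 0.004,"y": 0,"z": 0,"jaw": 200},{"ax": 0,"ay": 0,"az": 0,"x": 0,"y": 0,"z": 0,"jaw": 200}]}}

```text
t: 13.82
eef_pos: [0.4372, 0.1753, 0.2081]
eef_rot: [-0.0, 0.707, 0.707, 0.0]
force: [0.3, -0.1, -0.0]
finger_gap: 0.216
finger_force: 0.0
```

```bash
python3 - <<'E'
from h import *
go((.438,.182),0,.2085)
look("w11","green",zs=.016)
E
```

```text
t 13.82 pos [0.4372 0.1753 0.2081] yaw 0.06 tilt [0.     0.0002] gap 20.3 F [ 0.3 -0.1 -0. ]
tool shift mm [ 6.7  0.8 -0.4] az 0.001
green wrist [ 288  180   55   57 1743] (0.437, 0.1947) r 0.0163 lane mm [-126.6   -6.8]
```

Call:
{"method": "servo_tool", "body": {"plan": [{"ax": 0,"ay": 0,"az": 0,"x": 0.004,"y": 0,"z": 0,"jaw": 200},{"ax": 0,"ay": 0,"az": 0,"x": 0.0025,"y": 0,"z": 0,"jaw": 200},{"ax": 0,"ay": 0,"az": 0,"x": 0,"y": 0,"z": 0,"jaw": 200},{"ax": 0,"ay": 0,"az": 0,"x": -0.01,"y": 0,"z": 0,"jaw": 200},{"ax": 0,"ay": 0,"az": 0,"x": -0.02,"y": 0,"z": -0.005,"jaw": 200}]}}

```text
t: 14.28
eef_pos: [0.437, 0.1515, 0.2127]
eef_rot: [-0.0, 0.706, 0.708, -0.0]
force: [0.3, -0.7, -0.7]
finger_gap: 0.217
finger_force: 0.0
```

Call:
{"method": "servo_tool", "body": {"plan": [{"ax": 0,"ay": 0,"az": 0,"x": 0,"y": 0,"z": -0.025,"jaw": 200},{"ax": 0,"ay": 0,"az": 0,"x": 0,"y": 0,"z": -0.02,"jaw": 200},{"ax": 0,"ay": 0,"az": -0.12,"x": 0,"y": 0,"z": 0,"jaw": 200},{"ax": 0,"ay": 0,"az": -0.12,"x": 0,"y": 0,"z": 0,"jaw": 200},{"ax": 0,"ay": 0,"az": -0.12,"x": 0,"y": 0,"z": 0,"jaw": 200}]}}

```text
t: 14.7
eef_pos: [0.4371, 0.15, 0.2586]
eef_rot: [0.0, 0.567, 0.824, 0.0]
force: [0.1, -0.1, -0.8]
finger_gap: 0.215
finger_force: 0.0
```

Call:
{"method": "servo_tool", "body": {"plan": [{"ax": 0,"ay": 0,"az": -0.12,"x": 0,"y": 0,"z": 0,"jaw": 200},{"ax": 0,"ay": 0,"az": -0.12,"x": 0,"y": 0,"z": 0,"jaw": 200},{"ax": 0,"ay": 0,"az": -0.12,"x": 0,"y": 0,"z": 0,"jaw": 200},{"ax": 0,"ay": 0,"az": -0.12,"x": 0,"y": 0,"z": 0,"jaw": 200},{"ax": 0,"ay": 0,"az": -0.12,"x": 0,"y": 0,"z": 0,"jaw": 200}]}}

```text
t: 15.12
eef_pos: [0.4371, 0.1498, 0.2582]
eef_rot: [-0.0, 0.298, 0.955, -0.0]
force: [-1.0, 0.9, 0.1]
finger_gap: 0.213
finger_force: 0.0
```

Call:
{"method": "servo_tool", "body": {"plan": [{"ax": 0,"ay": 0,"az": -0.12,"x": 0,"y": 0,"z": 0,"jaw": 200},{"ax": 0,"ay": 0,"az": -0.12,"x": 0,"y": 0,"z": 0,"jaw": 200},{"ax": 0,"ay": 0,"az": -0.12,"x": 0,"y": 0,"z": 0,"jaw": 200},{"ax": 0,"ay": 0,"az": -0.12,"x": 0,"y": 0,"z": 0,"jaw": 200},{"ax": 0,"ay": 0,"az": -0.12,"x": 0,"y": 0,"z": 0,"jaw": 200}]}}

```text
t: 15.53
eef_pos: [0.4371, 0.1498, 0.2581]
eef_rot: [-0.0, 0.003, 1.0, -0.0]
force: [-0.1, 0.5, 1.0]
finger_gap: 0.216
finger_force: 0.0
```

Call:
{"method": "servo_tool", "body": {"plan": [{"ax": 0,"ay": 0,"az": -0.07,"x": 0,"y": 0,"z": 0,"jaw": 200},{"ax": 0,"ay": 0,"az": 0,"x": 0.02,"y": 0.02,"z": 0,"jaw": 200},{"ax": 0,"ay": 0,"az": 0,"x": 0.02,"y": 0.02,"z": 0,"jaw": 200},{"ax": 0,"ay": 0,"az": 0,"x": 0,"y": 0,"z": 0,"jaw": 200}]}}

```text
t: 15.87
eef_pos: [0.3921, 0.1897, 0.258]
eef_rot: [-0.001, -0.031, 1.0, 0.0]
force: [0.5, -0.1, 0.2]
finger_gap: 0.216
finger_force: 0.0
```

```bash
python3 - <<'E'
from h import *
go(lane(-.162,0),93.4,.2085)
look("w12","green",zs=.016); im=camera("top"); save(im,"t12.png")
E
```

```text
t 15.87 pos [0.3921 0.1897 0.258 ] yaw 93.53 tilt [-0.0014  0.0001] gap 20.3 F [ 0.5 -0.1  0.2]
tool shift mm [-9.8  9.1 49.5] az 0.002
green wrist [306 252  31  43 615] (0.4365, 0.1991) r 0.0175 lane mm [-126.8   -2.4]
```

Call:
{"method": "servo_tool", "body": {"plan": [{"ax": 0,"ay": 0,"az": 0,"x": -0.008,"y": 0.0085,"z": 0,"jaw": 200},{"ax": 0,"ay": 0,"az": 0,"x": 0,"y": 0,"z": 0.025,"jaw": 200},{"ax": 0,"ay": 0,"az": 0,"x": 0,"y": 0,"z": 0.024,"jaw": 200},{"ax": 0,"ay": 0,"az": 0,"x": 0,"y": 0,"z": 0,"jaw": 200}]}}

```text
t: 16.3
eef_pos: [0.4025, 0.1965, 0.2062]
eef_rot: [-0.002, -0.029, 1.0, -0.001]
force: [-1.5, -1.0, -0.0]
finger_gap: 0.217
finger_force: 0.0
```

```bash
python3 - <<'E'
from h import *
go(lane(.003,0),93.4,.2085)
look("w13","green",zs=.016)
E
```

```text
t 16.3 pos [0.4025 0.1965 0.2062] yaw 93.34 tilt [-0.0032 -0.0024] gap 20.4 F [-1.5 -1.  -0. ]
tool shift mm [-163.9    3.1   -2.8] az -0.001
green wrist [294 269  45  31 869] (0.4305, 0.1981) r 0.0141 lane mm [-132.9   -3. ]
```

View pics/w13.png

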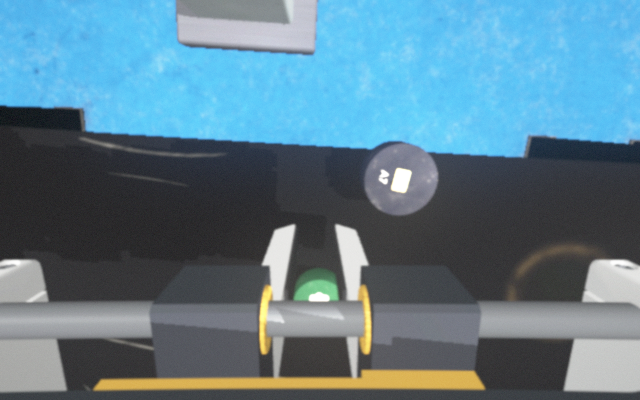

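Green is centred in front of the fingers and navy is clear of them. I'll push along the axis.

Call:
{"method": "servo_tool", "body": {"plan": [{"ax": 0,"ay": 0,"az": 0,"x": -0.007,"y": 0,"z": 0,"jaw": 200},{"ax": 0,"ay": 0,"az": 0,"x": -0.007,"y": 0,"z": 0,"jaw": 200},{"ax": 0,"ay": 0,"az": 0,"x": -0.007,"y": 0.0003,"z": 0,"jaw": 200},{"ax": 0,"ay": 0,"az": 0,"x": -0.007,"y": 0.0003,"z": 0,"jaw": 200},{"ax": 0,"ay": 0,"az": 0,"x": -0.007,"y": 0.0003,"z": 0,"jaw": 200}]}}

```text
t: 16.77
eef_pos: [0.4384, 0.2004, 0.2099]
eef_rot: [0.001, -0.029, 1.0, 0.0]
force: [-1.8, 0.2, 1.0]
finger_gap: 0.213
finger_force: 0.4
```

Call:
{"method": "servo_tool", "body": {"plan": [{"ax": 0,"ay": 0,"az": 0,"x": -0.007,"y": 0,"z": 0,"jaw": 200},{"ax": 0,"ay": 0,"az": 0,"x": -0.007,"y": 0,"z": 0,"jaw": 200},{"ax": 0,"ay": 0,"az": 0,"x": -0.007,"y": 0,"z": 0,"jaw": 200},{"ax": 0,"ay": 0,"az": 0,"x": -0.007,"y": 0,"z": 0,"jaw": 200},{"ax": 0,"ay": 0,"az": 0,"x": -0.007,"y": 0,"z": 0,"jaw": 200}]}}

```text
t: 17.18
eef_pos: [0.4729, 0.2024, 0.2091]
eef_rot: [-0.0, -0.03, 1.0, -0.0]
force: [-0.3, 0.1, 1.6]
finger_gap: 0.213
finger_force: 0.6
```

```bash
python3 - <<'E'
from h import *
go(lane(.003,0),93.4,.2085)
look("w14","green",zs=.016)
E
```

```text
t 17.18 pos [0.4729 0.2024 0.2091] yaw 93.39 tilt [-0.0002 -0.0001] gap 20.1 F [-0.3  0.1  1.6]
tool shift mm [-93.3   1.2   0.6] az -0.0
green wrist [294 243  42  54 983] (0.4908, 0.2027) r 0.0171 lane mm [-72.4  -2.1]
```

Call:
{"method": "servo_tool", "body": {"plan": [{"ax": 0,"ay": 0,"az": 0,"x": -0.007,"y": 0.0004,"z": 0.0005,"jaw": 200},{"ax": 0,"ay": 0,"az": 0,"x": -0.007,"y": 0.0004,"z": 0,"jaw": 200},{"ax": 0,"ay": 0,"az": 0,"x": -0.007,"y": 0.0004,"z": 0,"jaw": 200},{"ax": 0,"ay": 0,"az": 0,"x": -0.007,"y": 0,"z": 0,"jaw": 200},{"ax": 0,"ay": 0,"az": 0,"x": -0.007,"y": 0,"z": 0,"jaw": 200}]}}

```text
t: 17.65
eef_pos: [0.5078, 0.2057, 0.2087]
eef_rot: [0.0, -0.03, 1.0, -0.0]
force: [-0.4, -0.2, -0.5]
finger_gap: 0.217
finger_force: 0.3
```

Call:
{"method": "servo_tool", "body": {"plan": [{"ax": 0,"ay": 0,"az": 0,"x": -0.006,"y": 0,"z": 0,"jaw": 200},{"ax": 0,"ay": 0,"az": 0,"x": -0.005,"y": 0,"z": 0,"jaw": 200},{"ax": 0,"ay": 0,"az": 0,"x": -0.005,"y": 0,"z": 0,"jaw": 200},{"ax": 0,"ay": 0,"az": 0,"x": -0.005,"y": 0,"z": 0,"jaw": 200},{"ax": 0,"ay": 0,"az": 0,"x": -0.005,"y": 0,"z": 0,"jaw": 200}]}}

```text
t: 18.07
eef_pos: [0.5334, 0.2072, 0.2087]
eef_rot: [-0.0, -0.03, 1.0, -0.0]
force: [-0.5, -0.4, 0.0]
finger_gap: 0.216
finger_force: 0.2
```

Call:
{"method": "servo_tool", "body": {"plan": [{"ax": 0,"ay": 0,"az": 0,"x": -0.005,"y": 0,"z": 0,"jaw": 200},{"ax": 0,"ay": 0,"az": 0,"x": -0.005,"y": 0,"z": 0,"jaw": 200},{"ax": 0,"ay": 0,"az": 0,"x": -0.005,"y": 0,"z": 0,"jaw": 200},{"ax": 0,"ay": 0,"az": 0,"x": -0.005,"y": 0,"z": 0,"jaw": 200},{"ax": 0,"ay": 0,"az": 0,"x": -0.005,"y": 0,"z": 0,"jaw": 200}]}}

```text
t: 18.48
eef_pos: [0.5585, 0.2087, 0.2086]
eef_rot: [-0.0, -0.03, 1.0, -0.0]
force: [-0.3, -0.0, -0.5]
finger_gap: 0.221
finger_force: 0.4
```

```bash
python3 - <<'E'
from h import *
go(lane(.01,0),93.4,.2085)
look("w15","green",zs=.016)
E
```

```text
t 18.48 pos [0.5585 0.2087 0.2086] yaw 93.39 tilt [-0.0001 -0.0001] gap 20.8 F [-0.3 -0.  -0.5]
tool shift mm [-14.6   0.    0.1] az -0.0
green wrist [294 256  42  40 666] (0.5785, 0.2094) r 0.0145 lane mm [15.5 -0.6]
```

Call:
{"method": "servo_tool", "body": {"plan": [{"ax": 0,"ay": 0,"az": 0,"x": -0.005,"y": 0,"z": 0,"jaw": 200},{"ax": 0,"ay": 0,"az": 0,"x": -0.005,"y": 0,"z": 0,"jaw": 200},{"ax": 0,"ay": 0,"az": 0,"x": -0.004,"y": 0,"z": 0,"jaw": 200},{"ax": 0,"ay": 0,"az": 0,"x": 0,"y": 0,"z": 0,"jaw": 200},{"ax": 0,"ay": 0,"az": 0,"x": 0.01,"y": 0,"z": 0,"jaw": 200}]}}

```text
t: 18.95
eef_pos: [0.5631, 0.2088, 0.2087]
eef_rot: [0.001, -0.029, 1.0, 0.0]
force: [-0.6, -0.8, 0.4]
finger_gap: 0.215
finger_force: 0.0
```

Call:
{"method": "servo_tool", "body": {"plan": [{"ax": 0,"ay": 0,"az": 0,"x": 0.02,"y": 0,"z": -0.01,"jaw": 200},{"ax": 0,"ay": 0,"az": 0,"x": 0,"y": 0,"z": -0.035,"jaw": 200},{"ax": 0,"ay": 0,"az": 0,"x": 0.007,"y": -0.038,"z": -0.005,"jaw": 200},{"ax": 0,"ay": 0,"az": 0,"x": 0.007,"y": -0.038,"z": 0,"jaw": 200},{"ax": 0,"ay": 0,"az": 0,"x": 0.007,"y": -0.038,"z": 0,"jaw": 200}]}}

```text
t: 19.37
eef_pos: [0.5266, 0.092, 0.2594]
eef_rot: [0.001, -0.031, 1.0, 0.0]
force: [0.5, -0.4, 0.3]
finger_gap: 0.215
finger_force: 0.0
```

Call:
{"method": "servo_tool", "body": {"plan": [{"ax": 0,"ay": 0,"az": 0,"x": 0.007,"y": -0.038,"z": 0,"jaw": 200},{"ax": 0,"ay": 0,"az": 0,"x": 0.007,"y": -0.038,"z": 0,"jaw": 200},{"ax": 0,"ay": 0,"az": 0,"x": 0.007,"y": -0.038,"z": 0,"jaw": 200},{"ax": 0,"ay": 0,"az": 0,"x": 0.007,"y": -0.038,"z": 0,"jaw": 200},{"ax": 0,"ay": 0,"az": 0,"x": 0.007,"y": -0.038,"z": 0,"jaw": 200}]}}

```text
t: 19.78
eef_pos: [0.5027, -0.1004, 0.2588]
eef_rot: [0.0, -0.03, 1.0, 0.0]
force: [1.4, -0.5, 0.3]
finger_gap: 0.215
finger_force: 0.0
```

Call:
{"method": "servo_tool", "body": {"plan": [{"ax": 0,"ay": 0,"az": 0.12,"x": 0,"y": 0,"z": 0,"jaw": 200},{"ax": 0,"ay": 0,"az": 0.12,"x": 0,"y": 0,"z": 0,"jaw": 200},{"ax": 0,"ay": 0,"az": 0.12,"x": 0,"y": 0,"z": 0,"jaw": 200},{"ax": 0,"ay": 0,"az": 0.12,"x": 0,"y": 0,"z": 0,"jaw": 200},{"ax": 0,"ay": 0,"az": 0.12,"x": 0,"y": 0,"z": 0,"jaw": 200}]}}

```text
t: 20.2
eef_pos: [0.5033, -0.0989, 0.2587]
eef_rot: [-0.0, 0.27, 0.963, 0.0]
force: [0.9, 0.6, 0.5]
finger_gap: 0.214
finger_force: 0.0
```

Call:
{"method": "servo_tool", "body": {"plan": [{"ax": 0,"ay": 0,"az": 0.12,"x": 0,"y": 0,"z": 0,"jaw": 200},{"ax": 0,"ay": 0,"az": 0.12,"x": 0,"y": 0,"z": 0,"jaw": 200},{"ax": 0,"ay": 0,"az": 0.12,"x": 0,"y": 0,"z": 0,"jaw": 200},{"ax": 0,"ay": 0,"az": 0.12,"x": 0,"y": 0,"z": 0,"jaw": 200},{"ax": 0,"ay": 0,"az": 0.12,"x": 0,"y": 0,"z": 0,"jaw": 200}]}}

```text
t: 20.62
eef_pos: [0.5033, -0.0986, 0.2587]
eef_rot: [-0.0, 0.542, 0.84, 0.0]
force: [-0.9, -0.3, -0.9]
finger_gap: 0.215
finger_force: 0.0
```

Call:
{"method": "servo_tool", "body": {"plan": [{"ax": 0,"ay": 0,"az": 0.12,"x": 0,"y": 0,"z": 0,"jaw": 200},{"ax": 0,"ay": 0,"az": 0.12,"x": 0,"y": 0,"z": 0,"jaw": 200},{"ax": 0,"ay": 0,"az": 0.12,"x": 0,"y": 0,"z": 0,"jaw": 200},{"ax": 0,"ay": 0,"az": 0.06,"x": 0,"y": 0,"z": 0,"jaw": 200},{"ax": 0,"ay": 0,"az": 0,"x": 0,"y": 0,"z": 0,"jaw": 200}]}}

```text
t: 21.03
eef_pos: [0.5034, -0.0985, 0.2586]
eef_rot: [-0.0, 0.705, 0.71, -0.0]
force: [-0.8, -0.4, -0.0]
finger_gap: 0.216
finger_force: 0.0
```

```bash
python3 - <<'E'
from h import *
go((.502,-.1),0,.2085)
look("t16","red",cam="top"); look("w16","cream",zs=.022)
im=camera("top"); m=camera_model("top"); h=cv2.cvtColor(im,cv2.COLOR_RGB2HSV).astype(int)
w=np.argwhere((h[...,0]>60)&(h[...,0]<90)&(h[...,1]>80)&(h[...,2]>30)); w=w[(w[:,1]>260)&(w[:,1]<305)]
c,r=cv2.minEnclosingCircle(w[:,::-1].astype(np.float32)); print('green lane',tolane(ray(m,c,.016)[0])*1000,r)
E
```

```text
t 21.03 pos [ 0.5034 -0.0985  0.2586] yaw 0.41 tilt [-0.0004  0.0002] gap 20.3 F [-0.8 -0.4 -0. ]
tool shift mm [-1.5 -1.4 50.1] az 0.007
red top [367  61  15  23 244] (0.7943, 0.0118) r 0.0239 lane mm [ 219.2 -210.6]
red top [609 123  10  24 191] (0.6517, -0.4656) r 0.025 lane mm [  48.5 -678.7]
red top [272 147  17  17 178] (0.6242, 0.2118) r 0.0185 lane mm [61.2 -0.8]
cream wrist [ 489    0  151   88 9911] (0.6577, 0.0136) r 0.0507 lane mm [  83.  -200.7]
cream wrist [ 288  143   47   48 1724] (0.5005, -0.0624) r 0.016 lane mm [ -78.5 -267.2]
cream wrist [620 173  13  19 218] (0.7094, -0.0699) r 0.0065 lane mm [ 129.6 -287.1]
cream wrist [  84  181   95   87 2225] (0.3773, -0.1039) r 0.0342 lane mm [-203.9 -301.4]
cream wrist [265 225  30  76 666] (0.4816, -0.1327) r 0.0303 lane mm [-101.5 -336.2]
cream wrist [336 225  31  75 648] (0.5255, -0.1316) r 0.0297 lane mm [ -57.6 -337.8]
green lane [29.96219984 -1.11160699] 8.09863567352295
```

Red is at 61 mm and green at 30 mm, both wholly inside. Now I align on cream, which is 3 mm to the side, then descend and push.

Call:
{"method": "servo_tool", "body": {"plan": [{"ax": 0,"ay": 0,"az": 0.007,"x": 0,"y": -0.003,"z": 0.015,"jaw": 200},{"ax": 0,"ay": 0,"az": 0,"x": 0,"y": 0,"z": 0.02,"jaw": 200},{"ax": 0,"ay": 0,"az": 0,"x": 0,"y": 0,"z": 0.015,"jaw": 200},{"ax": 0,"ay": 0,"az": 0,"x": 0,"y": 0,"z": 0,"jaw": 200},{"ax": 0,"ay": 0,"az": 0,"x": 0.006,"y": 0,"z": 0,"jaw": 200}]}}

```text
t: 21.6
eef_pos: [0.5007, -0.0939, 0.2085]
eef_rot: [-0.0, 0.706, 0.708, -0.001]
force: [-0.3, 0.1, 0.8]
finger_gap: 0.217
finger_force: 0.0
```

Call:
{"method": "servo_tool", "body": {"plan": [{"ax": 0,"ay": 0,"az": 0,"x": 0.007,"y": 0,"z": 0,"jaw": 200},{"ax": 0,"ay": 0,"az": 0,"x": 0.007,"y": 0,"z": 0,"jaw": 200},{"ax": 0,"ay": 0,"az": 0,"x": 0.007,"y": 0,"z": 0,"jaw": 200},{"ax": 0,"ay": 0,"az": 0,"x": 0.007,"y": 0,"z": 0,"jaw": 200},{"ax": 0,"ay": 0,"az": 0,"x": 0.007,"y": 0,"z": 0,"jaw": 200}]}}

```text
t: 22.02
eef_pos: [0.5011, -0.057, 0.2091]
eef_rot: [0.0, 0.706, 0.708, 0.0]
force: [0.2, -0.5, 0.5]
finger_gap: 0.217
finger_force: 0.3
```

```bash
python3 - <<'E'
from h import *
go((.492,.1855),0,.2085)
look("w17","cream",zs=.022)
E
```

```text
t 22.02 pos [ 0.5011 -0.057   0.2091] yaw 0.21 tilt [0.0007 0.0002] gap 20.4 F [ 0.2 -0.5  0.5]
tool shift mm [242.6  -8.2   0.7] az 0.004
cream wrist [  530     0   110   141 10280] (0.6395, 0.0334) r 0.0381 lane mm [  65.9 -179.8]
cream wrist [ 263  180  100  121 4590] (0.5008, -0.0571) r 0.0387 lane mm [ -77.8 -261.9]
cream wrist [  48  265  108   38 2073] (0.3811, -0.0873) r 0.03 lane mm [-199.2 -285. ]
cream wrist [ 56 336  90  36 605] (0.3766, -0.1186) r 0.0264 lane mm [-205.5 -315.9]
```

Call:
{"method": "servo_tool", "body": {"plan": [{"ax": 0,"ay": 0,"az": 0.004,"x": 0.008,"y": -0.0003,"z": 0,"jaw": 200},{"ax": 0,"ay": 0,"az": 0,"x": 0.008,"y": -0.0003,"z": 0,"jaw": 200},{"ax": 0,"ay": 0,"az": 0,"x": 0.008,"y": -0.0003,"z": 0,"jaw": 200},{"ax": 0,"ay": 0,"az": 0,"x": 0.008,"y": -0.0003,"z": 0,"jaw": 200},{"ax": 0,"ay": 0,"az": 0,"x": 0.008,"y": -0.0003,"z": 0,"jaw": 200}]}}

```text
t: 22.48
eef_pos: [0.4994, -0.0172, 0.2087]
eef_rot: [-0.0, 0.707, 0.707, -0.0]
force: [-0.2, 0.1, 1.0]
finger_gap: 0.215
finger_force: 0.3
```

Call:
{"method": "servo_tool", "body": {"plan": [{"ax": 0,"ay": 0,"az": 0,"x": 0.008,"y": -0.0003,"z": 0,"jaw": 200},{"ax": 0,"ay": 0,"az": 0,"x": 0.008,"y": -0.0003,"z": 0,"jaw": 200},{"ax": 0,"ay": 0,"az": 0,"x": 0.008,"y": -0.0003,"z": 0,"jaw": 200},{"ax": 0,"ay": 0,"az": 0,"x": 0.008,"y": -0.0003,"z": 0,"jaw": 200},{"ax": 0,"ay": 0,"az": 0,"x": 0.008,"y": -0.0003,"z": 0,"jaw": 200}]}}

```text
t: 22.9
eef_pos: [0.4979, 0.0227, 0.2087]
eef_rot: [-0.0, 0.707, 0.707, -0.0]
force: [-0.2, 0.0, 0.4]
finger_gap: 0.213
finger_force: 0.2
```

Call:
{"method": "servo_tool", "body": {"plan": [{"ax": 0,"ay": 0,"az": 0,"x": 0.008,"y": -0.0003,"z": 0,"jaw": 200},{"ax": 0,"ay": 0,"az": 0,"x": 0.008,"y": -0.0003,"z": 0,"jaw": 200},{"ax": 0,"ay": 0,"az": 0,"x": 0.008,"y": -0.0003,"z": 0,"jaw": 200},{"ax": 0,"ay": 0,"az": 0,"x": 0.008,"y": -0.0003,"z": 0,"jaw": 200},{"ax": 0,"ay": 0,"az": 0,"x": 0.008,"y": -0.0003,"z": 0,"jaw": 200}]}}

```text
t: 23.32
eef_pos: [0.4965, 0.0627, 0.2087]
eef_rot: [-0.0, 0.707, 0.707, -0.0]
force: [-1.2, -0.1, 0.5]
finger_gap: 0.216
finger_force: 0.2
```

Call:
{"method": "servo_tool", "body": {"plan": [{"ax": 0,"ay": 0,"az": 0,"x": 0.008,"y": -0.0003,"z": 0,"jaw": 200},{"ax": 0,"ay": 0,"az": 0,"x": 0.008,"y": -0.0003,"z": 0,"jaw": 200},{"ax": 0,"ay": 0,"az": 0,"x": 0.008,"y": -0.0003,"z": 0,"jaw": 200},{"ax": 0,"ay": 0,"az": 0,"x": 0.008,"y": -0.0003,"z": 0,"jaw": 200},{"ax": 0,"ay": 0,"az": 0,"x": 0.008,"y": -0.0003,"z": 0,"jaw": 200}]}}

```text
t: 23.73
eef_pos: [0.4951, 0.1027, 0.2087]
eef_rot: [-0.0, 0.707, 0.707, -0.0]
force: [1.2, 0.2, -0.2]
finger_gap: 0.217
finger_force: 0.2
```

```bash
python3 - <<'E'
from h import *
go((.492,.1855),0,.2085)
im=camera("wrist"); save(im,"w18.png")
E
```

```text
t 23.73 pos [0.4951 0.1027 0.2087] yaw -0.06 tilt [-0.0001 -0.    ] gap 20.4 F [ 1.2  0.2 -0.2]
tool shift mm [82.8 -3.1  0.2] az -0.001
```

View pics/w18.png

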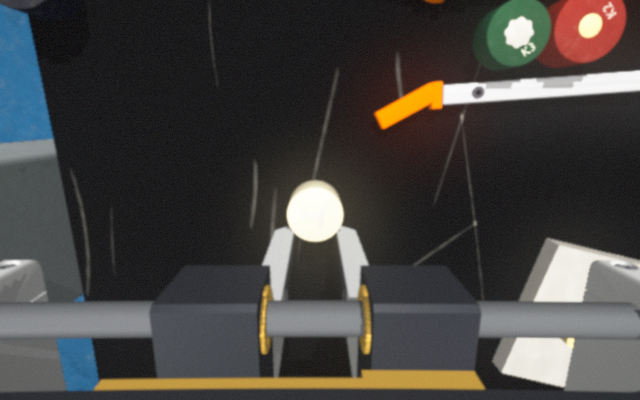

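Cream sits in the cradle at (315,212) and will pass clear of the cheek at (380,120). Red and green are in the lane at the top right. I'll push 83 mm more.

Call:
{"method": "servo_tool", "body": {"plan": [{"ax": 0,"ay": 0,"az": 0,"x": 0.008,"y": -0.0003,"z": 0,"jaw": 200},{"ax": 0,"ay": 0,"az": 0,"x": 0.008,"y": -0.0003,"z": 0,"jaw": 200},{"ax": 0,"ay": 0,"az": 0,"x": 0.008,"y": -0.0003,"z": 0,"jaw": 200},{"ax": 0,"ay": 0,"az": 0,"x": 0.008,"y": -0.0003,"z": 0,"jaw": 200},{"ax": 0,"ay": 0,"az": 0,"x": 0.008,"y": -0.0003,"z": 0,"jaw": 200}]}}

```text
t: 24.2
eef_pos: [0.4936, 0.1428, 0.2087]
eef_rot: [-0.0, 0.707, 0.707, -0.0]
force: [-0.5, -0.3, 0.3]
finger_gap: 0.214
finger_force: 0.1
```

Call:
{"method": "servo_tool", "body": {"plan": [{"ax": 0,"ay": 0,"az": 0,"x": 0.007,"y": 0,"z": 0,"jaw": 200},{"ax": 0,"ay": 0,"az": 0,"x": 0.007,"y": 0,"z": 0,"jaw": 200},{"ax": 0,"ay": 0,"az": 0,"x": 0.007,"y": 0,"z": 0,"jaw": 200},{"ax": 0,"ay": 0,"az": 0,"x": 0.007,"y": 0,"z": 0,"jaw": 200},{"ax": 0,"ay": 0,"az": 0,"x": 0.006,"y": 0,"z": 0,"jaw": 200}]}}

```text
t: 24.62
eef_pos: [0.4937, 0.1767, 0.2087]
eef_rot: [-0.0, 0.707, 0.707, 0.0]
force: [-0.3, 0.2, 0.2]
finger_gap: 0.217
finger_force: 0.1
```

Call:
{"method": "servo_tool", "body": {"plan": [{"ax": 0,"ay": 0,"az": 0,"x": 0.005,"y": 0,"z": 0,"jaw": 200},{"ax": 0,"ay": 0,"az": 0,"x": 0.003,"y": 0,"z": 0,"jaw": 200},{"ax": 0,"ay": 0,"az": 0,"x": 0,"y": 0,"z": 0,"jaw": 200}]}}

```text
t: 24.87
eef_pos: [0.4936, 0.1846, 0.2086]
eef_rot: [-0.0, 0.707, 0.707, 0.0]
force: [-0.0, -0.4, 0.4]
finger_gap: 0.218
finger_force: 0.0
```

```bash
python3 - <<'E'
from h import *
go((.492,.1855),0,.2085); print(tolane((observe()["eef_pos"]+[0,.0192,0])))
E
```

```text
t 24.87 pos [0.4936 0.1846 0.2086] yaw -0.02 tilt [-0.0001  0.0001] gap 20.5 F [-0.  -0.4  0.4]
tool shift mm [ 0.9 -1.6  0.1] az -0.0
[-0.06954904 -0.00104117]
```

Call:
{"method": "servo_tool", "body": {"plan": [{"ax": 0,"ay": 0,"az": 0,"x": -0.01,"y": 0,"z": 0,"jaw": 200},{"ax": 0,"ay": 0,"az": 0,"x": -0.02,"y": 0,"z": -0.005,"jaw": 200},{"ax": 0,"ay": 0,"az": 0,"x": 0,"y": 0,"z": -0.025,"jaw": 200},{"ax": 0,"ay": 0,"az": 0,"x": 0,"y": 0,"z": -0.02,"jaw": 200},{"ax": 0,"ay": 0,"az": -0.12,"x": 0,"y": 0,"z": 0,"jaw": 200}]}}

```text
t: 25.28
eef_pos: [0.4946, 0.1524, 0.2616]
eef_rot: [0.001, 0.666, 0.746, 0.002]
force: [1.6, 0.8, -0.4]
finger_gap: 0.214
finger_force: 0.0
```

Call:
{"method": "servo_tool", "body": {"plan": [{"ax": 0,"ay": 0,"az": -0.12,"x": 0,"y": 0,"z": 0,"jaw": 200},{"ax": 0,"ay": 0,"az": -0.12,"x": 0,"y": 0,"z": 0,"jaw": 200},{"ax": 0,"ay": 0,"az": -0.12,"x": 0,"y": 0,"z": 0,"jaw": 200},{"ax": 0,"ay": 0,"az": -0.12,"x": 0,"y": 0,"z": 0,"jaw": 200},{"ax": 0,"ay": 0,"az": -0.12,"x": 0,"y": 0,"z": 0,"jaw": 200}]}}

```text
t: 25.7
eef_pos: [0.4936, 0.1526, 0.2587]
eef_rot: [0.0, 0.411, 0.912, -0.0]
force: [0.1, 0.0, 0.3]
finger_gap: 0.211
finger_force: 0.0
```

Call:
{"method": "servo_tool", "body": {"plan": [{"ax": 0,"ay": 0,"az": -0.12,"x": 0,"y": 0,"z": 0,"jaw": 200},{"ax": 0,"ay": 0,"az": -0.12,"x": 0,"y": 0,"z": 0,"jaw": 200},{"ax": 0,"ay": 0,"az": -0.12,"x": 0,"y": 0,"z": 0,"jaw": 200},{"ax": 0,"ay": 0,"az": -0.12,"x": 0,"y": 0,"z": 0,"jaw": 200},{"ax": 0,"ay": 0,"az": -0.12,"x": 0,"y": 0,"z": 0,"jaw": 200}]}}

```text
t: 26.12
eef_pos: [0.4936, 0.1526, 0.2587]
eef_rot: [0.0, 0.123, 0.992, -0.0]
force: [-0.3, 0.2, -0.6]
finger_gap: 0.219
finger_force: 0.0
```

Call:
{"method": "servo_tool", "body": {"plan": [{"ax": 0,"ay": 0,"az": -0.12,"x": 0,"y": 0,"z": 0,"jaw": 200},{"ax": 0,"ay": 0,"az": -0.12,"x": 0,"y": 0,"z": 0,"jaw": 200},{"ax": 0,"ay": 0,"az": -0.07,"x": 0.019,"y": 0.0245,"z": 0,"jaw": 200},{"ax": 0,"ay": 0,"az": 0,"x": 0.019,"y": 0.0245,"z": 0,"jaw": 200},{"ax": 0,"ay": 0,"az": 0,"x": 0,"y": 0,"z": 0,"jaw": 200}]}}

```text
t: 26.53
eef_pos: [0.4518, 0.2042, 0.2585]
eef_rot: [-0.001, -0.031, 1.0, 0.0]
force: [0.2, 0.6, 1.1]
finger_gap: 0.212
finger_force: 0.0
```

```bash
python3 - <<'E'
from h import *
go(lane(-.108,0),93.4,.2085)
im=camera("top"); m=camera_model("top"); h=cv2.cvtColor(im,cv2.COLOR_RGB2HSV).astype(int); w0=camera("wrist"); save(w0,"w20.png")
k=((h[...,2]>90)&(h[...,1]<80)).astype(np.uint8); k[:,:260]=0;k[:,300:]=0;k[:198]=0;k[235:]=0
w=np.argwhere(k); c,r=cv2.minEnclosingCircle(w[:,::-1].astype(np.float32)); print('cream lane',tolane(ray(m,c,.022)[0])*1000,r,c)
E
```

```text
t 26.53 pos [0.4518 0.2042 0.2585] yaw 93.53 tilt [-0.0015  0.0008] gap 19.9 F [0.2 0.6 1.1]
tool shift mm [-3.3 -1.9 50. ] az 0.002
cream lane [-64.53861511   8.21124176] 26.53780746459961 (279.5, 216.0)
```

Call:
{"method": "servo_tool", "body": {"plan": [{"ax": 0,"ay": 0,"az": 0.002,"x": 0,"y": -0.0025,"z": 0.015,"jaw": 200},{"ax": 0,"ay": 0,"az": 0,"x": 0,"y": 0,"z": 0.02,"jaw": 200},{"ax": 0,"ay": 0,"az": 0,"x": 0,"y": 0,"z": 0.015,"jaw": 200},{"ax": 0,"ay": 0,"az": 0,"x": 0,"y": 0,"z": 0,"jaw": 200},{"ax": 0,"ay": 0,"az": 0,"x": 0,"y": 0,"z": 0,"jaw": 200}]}}

```text
t: 27.05
eef_pos: [0.4551, 0.1983, 0.2084]
eef_rot: [-0.001, -0.027, 1.0, -0.001]
force: [-0.2, 0.1, -0.2]
finger_gap: 0.21
finger_force: 0.0
```

```bash
python3 - <<'E'
from h import *
go(lane(.003,0),93.4,.2085)
im=camera("wrist"); save(im,"w21.png")
E
```

```text
t 27.05 pos [0.4551 0.1983 0.2084] yaw 93.12 tilt [-0.0012 -0.0013] gap 19.7 F [-0.2  0.1 -0.2]
tool shift mm [-111.4    4.8   -0.3] az -0.005
```

View pics/w21.png

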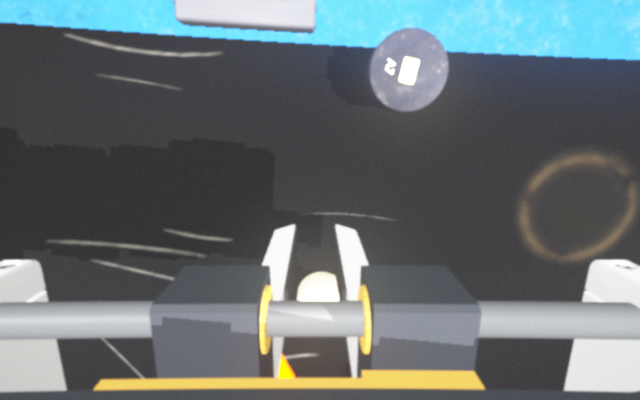

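Cream shows at x≈320 against the finger midpoint at 315, so the tool is about 3.5 mm to the right. I correct that and push.

Call:
{"method": "servo_tool", "body": {"plan": [{"ax": 0,"ay": 0,"az": -0.005,"x": 0,"y": 0.0035,"z": 0,"jaw": 200},{"ax": 0,"ay": 0,"az": 0,"x": -0.003,"y": 0,"z": 0,"jaw": 200},{"ax": 0,"ay": 0,"az": 0,"x": -0.006,"y": 0,"z": 0,"jaw": 200},{"ax": 0,"ay": 0,"az": 0,"x": -0.006,"y": 0,"z": 0,"jaw": 200},{"ax": 0,"ay": 0,"az": 0,"x": -0.006,"y": 0,"z": 0,"jaw": 200}]}}

```text
t: 27.52
eef_pos: [0.4764, 0.2044, 0.2091]
eef_rot: [0.0, -0.031, 1.0, 0.0]
force: [0.3, 0.6, 0.4]
finger_gap: 0.217
finger_force: 0.1
```

Call:
{"method": "servo_tool", "body": {"plan": [{"ax": 0,"ay": 0,"az": 0,"x": -0.006,"y": 0,"z": 0,"jaw": 200},{"ax": 0,"ay": 0,"az": 0,"x": -0.006,"y": 0,"z": 0,"jaw": 200},{"ax": 0,"ay": 0,"az": 0,"x": -0.006,"y": 0,"z": 0,"jaw": 200}]}}

```text
t: 27.77
eef_pos: [0.4941, 0.2054, 0.2086]
eef_rot: [-0.0, -0.031, 1.0, -0.0]
force: [-0.2, -0.5, 0.8]
finger_gap: 0.216
finger_force: 0.3
```

```bash
python3 - <<'E'
from h import *
go(lane(.003,0),93.4,.2085)
look("w22","cream",zs=.022)
E
```

```text
t 27.77 pos [0.4941 0.2054 0.2086] yaw 93.5 tilt [-0.0002 -0.0001] gap 20.3 F [-0.2 -0.5  0.8]
tool shift mm [-72.   -0.6   0.1] az 0.002
cream wrist [ 262  224  107  155 7006] (0.5324, 0.2075) r 0.0529 lane mm [-30.6   0.3]
cream wrist [  0 259  47  44 637] (0.5243, 0.0443) r 0.0146 lane mm [ -48.4 -162.2]
cream wrist [ 585  259   55   47 1150] (0.5054, 0.3722) r 0.0203 lane mm [-47.8 166.3]
cream wrist [   0  339   66   52 1229] (0.5785, 0.0449) r 0.0217 lane mm [   5.7 -164.8]
```

Call:
{"method": "servo_tool", "body": {"plan": [{"ax": 0,"ay": 0,"az": 0,"x": -0.006,"y": 0,"z": 0,"jaw": 200},{"ax": 0,"ay": 0,"az": 0,"x": -0.006,"y": 0,"z": 0,"jaw": 200},{"ax": 0,"ay": 0,"az": 0,"x": -0.005,"y": 0,"z": 0,"jaw": 200},{"ax": 0,"ay": 0,"az": 0,"x": -0.005,"y": 0,"z": 0,"jaw": 200},{"ax": 0,"ay": 0,"az": 0,"x": -0.005,"y": 0,"z": 0,"jaw": 200}]}}

```text
t: 28.23
eef_pos: [0.5209, 0.2071, 0.2086]
eef_rot: [-0.0, -0.031, 1.0, -0.0]
force: [1.1, 0.2, -1.0]
finger_gap: 0.217
finger_force: 0.1
```

Call:
{"method": "servo_tool", "body": {"plan": [{"ax": 0,"ay": 0,"az": 0,"x": -0.005,"y": 0,"z": 0,"jaw": 200},{"ax": 0,"ay": 0,"az": 0,"x": -0.005,"y": 0,"z": 0,"jaw": 200},{"ax": 0,"ay": 0,"az": 0,"x": -0.005,"y": 0,"z": 0,"jaw": 200},{"ax": 0,"ay": 0,"az": 0,"x": -0.005,"y": 0,"z": 0,"jaw": 200},{"ax": 0,"ay": 0,"az": 0,"x": -0.005,"y": 0,"z": 0,"jaw": 200}]}}

```text
t: 28.65
eef_pos: [0.5458, 0.2086, 0.2087]
eef_rot: [-0.0, -0.031, 1.0, -0.0]
force: [-1.3, 0.3, -0.5]
finger_gap: 0.216
finger_force: 0.4
```

Call:
{"method": "servo_tool", "body": {"plan": [{"ax": 0,"ay": 0,"az": 0,"x": -0.005,"y": 0,"z": 0,"jaw": 200},{"ax": 0,"ay": 0,"az": 0,"x": -0.005,"y": 0,"z": 0,"jaw": 200},{"ax": 0,"ay": 0,"az": 0,"x": -0.005,"y": 0,"z": 0,"jaw": 200},{"ax": 0,"ay": 0,"az": 0,"x": -0.005,"y": 0,"z": 0,"jaw": 200},{"ax": 0,"ay": 0,"az": 0,"x": -0.005,"y": 0,"z": 0,"jaw": 200}]}}

```text
t: 29.07
eef_pos: [0.5708, 0.2101, 0.2087]
eef_rot: [-0.0, -0.031, 1.0, -0.0]
force: [-0.4, -0.7, -0.4]
finger_gap: 0.212
finger_force: 0.4
```

```bash
python3 - <<'E'
from h import *
go(lane(.007,0),93.4,.2085)
E
```

```text
t 29.07 pos [0.5708 0.2101 0.2087] yaw 93.5 tilt [-0.0001 -0.    ] gap 19.9 F [-0.4 -0.7 -0.4]
tool shift mm [ 0.8 -0.7  0.2] az 0.002
```

Now I retreat, lift, and move aside toward the robot's left to clear the top view.

Call:
{"method": "servo_tool", "body": {"plan": [{"ax": 0,"ay": 0,"az": 0,"x": 0,"y": 0,"z": 0,"jaw": 200},{"ax": 0,"ay": 0,"az": 0,"x": 0.01,"y": 0,"z": 0,"jaw": 200},{"ax": 0,"ay": 0,"az": 0,"x": 0.02,"y": 0,"z": -0.01,"jaw": 200},{"ax": 0,"ay": 0,"az": 0,"x": 0,"y": 0,"z": -0.035,"jaw": 200},{"ax": 0,"ay": 0,"az": 0,"x": 0.01,"y": -0.035,"z": -0.01,"jaw": 200}]}}

```text
t: 29.48
eef_pos: [0.5321, 0.1784, 0.2667]
eef_rot: [0.002, -0.034, 0.999, 0.002]
force: [0.8, 0.8, 1.5]
finger_gap: 0.215
finger_force: 0.0
```

Call:
{"method": "servo_tool", "body": {"plan": [{"ax": 0,"ay": 0,"az": 0,"x": 0.005,"y": -0.035,"z": -0.02,"jaw": 200},{"ax": 0,"ay": 0,"az": 0,"x": 0.005,"y": -0.035,"z": -0.02,"jaw": 200},{"ax": 0,"ay": 0,"az": 0,"x": 0,"y": -0.035,"z": -0.02,"jaw": 200},{"ax": 0,"ay": 0,"az": 0,"x": 0,"y": -0.035,"z": 0,"jaw": 200},{"ax": 0,"ay": 0,"az": 0,"x": 0,"y": -0.03,"z": 0,"jaw": 200}]}}

```text
t: 29.9
eef_pos: [0.5321, 0.0003, 0.3251]
eef_rot: [0.001, -0.03, 1.0, 0.0]
force: [1.1, -1.2, -1.3]
finger_gap: 0.215
finger_force: 0.0
```

Call:
{"method": "servo_tool", "body": {"plan": [{"ax": 0,"ay": 0,"az": 0,"x": 0,"y": 0,"z": 0,"jaw": 200},{"ax": 0,"ay": 0,"az": 0,"x": 0,"y": 0,"z": 0,"jaw": 200},{"ax": 0,"ay": 0,"az": 0,"x": 0,"y": 0,"z": 0,"jaw": 200}]}}

```text
t: 30.15
eef_pos: [0.5324, 0.0031, 0.3236]
eef_rot: [-0.0, -0.031, 1.0, 0.0]
force: [0.1, 0.6, 0.2]
finger_gap: 0.218
finger_force: 0.0
```

```bash
python3 - <<'E'
from h import *
im=camera("top"); m=camera_model("top"); save(im,"t30.png")
v=im[100:300,190:450]; save(cv2.resize(v,None,fx=3,fy=3,interpolation=cv2.INTER_CUBIC),"c30.png")
look("t30","red",cam="top")
h=cv2.cvtColor(im,cv2.COLOR_RGB2HSV).astype(int)
print(proj(m,[(*lane(.026,0),.022),(*lane(.011,0),.022),(*lane(0,0),0.006)]))
E
```

```text
red top [367  61  15  23 243] (0.7947, 0.0116) r 0.0242 lane mm [ 219.6 -210.8]
red top [609 123  10  25 192] (0.6507, -0.4682) r 0.0252 lane mm [  47.4 -681.2]
red top [271 133  17  17 175] (0.6524, 0.2132) r 0.0188 lane mm [89.5 -1.2]
[[280.30484283 171.74545342]
 [280.83529182 178.99409284]
 [281.85112578 185.08981863]]
```

View pics/c30.png

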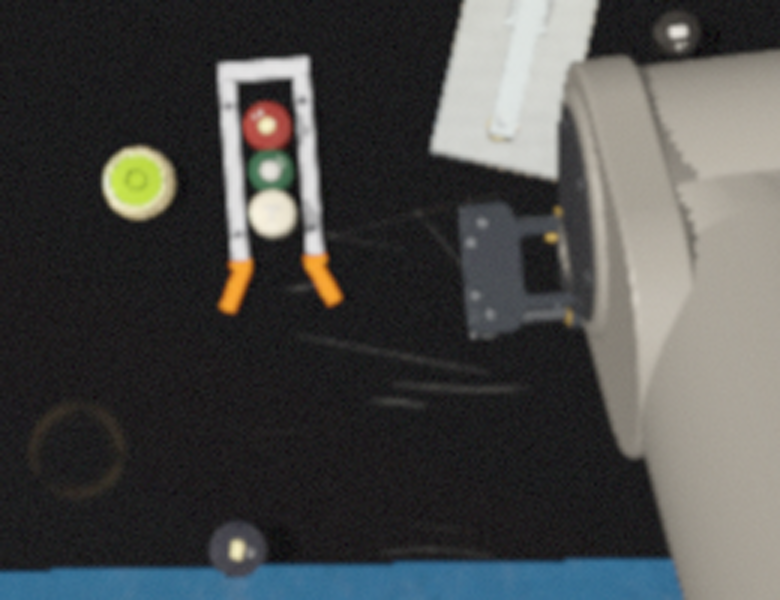

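The crop shows red (268,126), green (270,170) and cream (272,214) in a row, wholly behind the gate, whose inner end is at row ~258. Navy and the level haven't moved, and the arm is clear.

```bash
python3 -c "
from cell import job_done; print(job_done())"
```

```text
the job is handed in; nothing more can be done
None
```

The red, green and cream mounts are in the lane in that order, wholly behind the gate, and the job was handed in at about 30 s; navy and the level show unmoved in the last picture, where the arm hid the tin, which no move went near at table height.

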